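Run the next absorber stack on a rotary sample table

ROBOT

A 7-joint arm with a two-finger parallel gripper is mounted at the origin on the work surface. World frame = base frame: x ahead of the robot, y to its left, z up, the work surface at z = 0. Lengths are in m, angles in rad, forces in N, time in s.
With the tool pointing down it reaches from about 0.35 to 0.9 m from the base axis. Payload 8.1 kg.
Tool frame: the origin (TCP) lies midway between the tips of the shut fingers; the grasp point (between the pads) lies 19 mm behind it; z points along the fingers, y is the direction in which the jaws open and shut (so a half turn about z gives the same grasp; the last joint's range is limited). The gripper opens to 85 mm and grips with 20 to 120 N. Pads are 22 mm wide; open, the fingers measure 114 mm over their backs; the gripper's body (76 mm by 85 mm) begins 54 mm behind the grasp point. The pads swing forward as they close: fully open they stand 13 mm farther back than shut.
Start: joints at [-1.373, 0.434, 0.025, 1.573, -0.012, 1.134, -0.075], TCP at [0.185, 0.597, 0.231] pointing down, gripper open.
Joint ranges: [-2.62, 2.62], [-0.44, 2.09], [-1.27, 1.32], [0.08, 2.57], [-1.32, 4.46], [0.12, 2], [-2.74, 2.74]. Speed limits (rad/s): [2.22, 2.22, 3.01, 3.01, 3.14, 3.14, 3.14].

INTERFACE

Orientations are given as a 3x3 rotation matrix whose columns are the frame's x, y, z axes.
In Python, from rig import manip gives the robot as it stands. The module is installed in compiled form; this text tells all that it offers.
- The arm moves only by the tool drive_tool, never from a script. Its argument "increments" is a list of rows, each a list of 3 entries, a list of its own where there are three numbers: the shift along the world's x, y, z in m, then the turn, a rotation vector about the world's x, y, z in rad, then the opening, from 0 (shut) to 1 (fully open). A call has 1 to 20 rows; each row is the pose to reach, as a shift and turn from the pose commanded when the call began; what a row does not reach only later rows make up. A row lasts 1/8 s, in which the tool goes at most 62.5 mm and 10.7 degrees, less where a joint would pass 70% of its speed; a pose out of reach is approached as far as the arm can. A call with a gripper value outside its range is refused whole. The fingers move at their own pace and stop on an object; "squeeze" is the grip in N (left out, the last holds). Time passes only in rows, so rows that repeat a pose let the fingers close. It gives the time, the measured TCP pose, the force and the opening at its end, in the units of the state.
- manip.sense(): the state, without advancing time (a new reading comes with each control period).
- manip.camera(name): name is "side" or "top" or "wrist"; returns (picture, depth): 400x640x3 uint8, blue, green, red; 400x640 float32, m along the optical axis (not along the pixel's ray), 0 where there is no reading.
- manip.calibration(name): a dict with "fx", "fy", "cx", "cy" (pixels), "k1" (the pictures are not rectified: a ray, as slopes to the right and down, at radius r is drawn at 1 + k1 r^2 times it, then the intrinsics apply), "origin" and "rotation" of the camera in the world. Camera axes: x right, y up, looking along -z (the intrinsics and any distortion apply to the point x, -y, -z); pixel columns grow to the right and rows downward; lengths in m; the calibration is good to about 2 mm. A picture is of the moment at which its call begins: read the wrist's pose just before it. calibration takes no time and is no camera call; for the wrist camera it gives the pose at the moment of the call.
- manip.close_job(): hands the job in, once; it reports no verdict.
Trained networks look in the newest picture that a camera, given by its name, has taken for a name from the list of things; names that differ only in an ending like _2 or _b are one class to them, and where a whole thing is asked for, a point or a joint stands for the part that bears it (a point fixed in the world has none). Each returns a list of dicts, best first, with "conf" (0 to 1); they miss things now and then, are a little off and sometimes report something else, mostly with a low value. They report only what shows in the picture. A call takes as long as a camera call. They do not tell look-alikes from the thing itself.
- manip.spot_in(camera, label): "xy" ([column, row] in pixels, amid what is visible of it).
- manip.cut_out(camera, label): "mask" (400x640 bool, what is visible of it) and "xy" ([column, row] in pixels, amid what is visible of it).
- manip.pinpoint(camera, label): "xy" ([column, row] in pixels: a listed point, or the origin of a listed thing).
The state is a dict: "t": time; "joint_positions": joint angles; "dq": joint speeds; "joint_efforts": joint torques, N m; "eef_pos": TCP position; "eef_rot": TCP orientation; "ft_force": force on the tool from outside, world axes, zero at the start; "wrist_torque": the same for the moment, N m; "gripper_width": finger opening in m.
Only numpy, scipy, OpenCV 4.12 (cv2) and the standard library are available. Lean on these libraries where they do the work, as an engineer would, in place of code of your own. Each camera call takes 0.05 s, during which the arm holds its last target.

TASK

The last group's brass sample is still under the detector of the rotary sample table. Turn the table back a quarter turn by its upright steel post to its loading click-stop, take the sample off and stand it in the white tray, and lay all the aluminium discs that are on the bench in one stack centred on the ringed mark, largest at the bottom and each next smaller one on top. Then turn the table until it clicks in again with the stack under the detector, press the start key on the counter right down, and leave everything else on the bench alone.

Things in the scene. Friction and masses are not known exactly. Their poses are not given: they have to be found in the camera images.
- turntable (a joint): angle of the dark grey level platter, 290 mm across, top 24 mm above the bench (no gap below). 0 = measuring click-stop (mark under the detector), where it starts; 1.571 = loading click-stop (mark towards the robot); grows clockwise from above. A detent pulls it to the nearer stop (0.24 N m at most, nothing half-way) and holds it to about 0.03 rad; end stops 0.12 rad outside
- axle (a point): centre of the platter's top, on its vertical axis of rotation; does not move
- mark (a point): centre of the ringed mark on the flat platter top (a thin white ring, 68 mm across outside, drawn, not raised, with a dot in its middle), 85 mm from the axle; moves with the platter
- post (a point): upright round steel post on the platter for turning it, 16 mm in diameter, 115 mm from the axle, rising 55 mm above the platter's top. Point: on its axis, 33 mm above the platter's top (22 mm below the post's top). Seen from above it stands 135 degrees clockwise of the mark
- detector (a point): centre of the lower face of the fixed detector head: a grey upright cylinder, 46 mm across, from 100 to 210 mm above the bench, carried by a level arm 195 mm above the bench from a column 105 mm further out from the axle (column 16 mm thick, 213 mm tall, with a 30 mm clamp block at its top). 76 mm clear above the platter.
- housing (a point): centre of the top of the fixed grey gear housing beside the platter's rim, 50 mm square, 52 mm high
- disc60_center (a point): aluminium disc, the largest, 60 mm across, 12 mm thick, no hole; lies flat on the bench to the left of the turntable. Point: its centre, half-way up (6 mm above its underside); z is the disc's axis. None if absent
- disc52_center (a point): aluminium disc, the second largest, 52 mm across, 12 mm thick, no hole; lies flat on the bench to the left of the turntable. Point: its centre, half-way up (6 mm above its underside); z is the disc's axis. None if absent
- disc44_center (a point): aluminium disc, the third largest, 44 mm across, 12 mm thick, no hole; lies flat on the bench to the left of the turntable. Point: its centre, half-way up (6 mm above its underside); z is the disc's axis. None if absent
- disc36_center (a point): aluminium disc, the smallest, 36 mm across, 12 mm thick, no hole; lies flat on the bench to the left of the turntable. Point: its centre, half-way up (6 mm above its underside); z is the disc's axis. None if absent
- sample_center (a point): brass sample cylinder, 40 mm across, 35 mm tall, 0.25 kg, standing on the mark at the start. Point: its centre, half-way up; z is its axis
- tray_in (a point): centre of the inner floor of the square white plastic tray, fixed to the bench to the right of the turntable; 120 mm square outside, walls 4 mm thick and 18 mm high from the bench, floor about 4 mm above the bench; x and y along its sides
- start_key_top (a point): centre of the top of the round grey start key, 32 mm across, on top of the white counter box (150 x 160 mm, 62 mm high) to the right of the turntable; pressed straight down
- start_key (a joint): travel of the start key: 0 up, 0.006 m fully pressed (about 5 N); springs back
- beaker_in (a point): bystander: glass beaker, 60 mm across, 70 mm tall, centre of its inner floor
- boss_mid (a point): bystander: aluminium clamp boss with two black screws, about 80 x 60 x 22 mm, lying on the bench. Point: middle of its block
There are look-alikes about, which are no part of the job. Leave any black or red look-alike of the part that bears disc36_center alone.

How it is judged:
On the way, in this order (a step that is already met when the one before it is completed fails the run):
1. turntable turned back to the loading stop (value of joint turntable between 1.491 and 1.651 rad), for 0.3 s.
2. with the table at the loading stop, the sample stands in the tray and all discs are stacked on the mark, largest at the bottom (all of step 1 and x of sample_center in the frame of tray_in between -0.045 and 0.045 m and y of sample_center in the frame of tray_in between -0.045 and 0.045 m and z of sample_center in the frame of tray_in below 0.022 m and angle between each of sample_center, disc60_center, disc52_center, disc44_center, disc36_center's own z axis and vertical below 0.12 rad and horizontal distance between each of disc60_center, disc52_center, disc44_center, disc36_center and mark below 0.01 m and z of each of disc52_center, disc44_center, disc36_center in the frame of disc60_center above 0.008 m and z of each of disc44_center, disc36_center in the frame of disc52_center above 0.008 m and z of disc36_center in the frame of disc44_center above 0.008 m and z of each of disc60_center, disc52_center, disc44_center, disc36_center in the frame of mark below 0.048 m), for 0.3 s.
3. turntable at the measuring stop with the stack still on its mark (value of joint turntable between -0.08 and 0.08 rad and horizontal distance between each of disc60_center, disc52_center, disc44_center, disc36_center and mark below 0.01 m and angle between each of disc60_center, disc52_center, disc44_center, disc36_center's own z axis and vertical below 0.12 rad and z of each of disc52_center, disc44_center, disc36_center in the frame of disc60_center above 0.008 m and z of each of disc44_center, disc36_center in the frame of disc52_center above 0.008 m and z of disc36_center in the frame of disc44_center above 0.008 m and z of each of disc60_center, disc52_center, disc44_center, disc36_center in the frame of mark below 0.048 m), for 0.3 s.
4. start key pressed right down (value of joint start_key above 0.0045 m), for 0.05 s.
At the end, for the whole second after the job is handed in: Turntable within 0.08 rad of the measuring stop; every disc present lies flat (tilt under 0.12 rad) in one stack, each centre within 10 mm of the mark's centre, each smaller disc above every larger one; the sample stands upright on the floor of the tray; the start key is up again (all of step 3 and x of sample_center in the frame of tray_in between -0.045 and 0.045 m and y of sample_center in the frame of tray_in between -0.045 and 0.045 m and z of sample_center in the frame of tray_in below 0.022 m and angle between sample_center's own z axis and vertical below 0.12 rad and value of joint start_key below 0.002 m); the robot touches nothing.
It fails at once if the beaker is moved more than 30 mm (distance of beaker_in from where it was at the start of the episode above 0.03 m).
It fails at once if the clamp boss is moved more than 30 mm (distance of boss_mid from where it was at the start of the episode above 0.03 m).
Of disc60, disc52, disc44, disc36 only 2 to 4 are there at a start; the rules pass over those that are not, and their reading is None.
At some moment in a run one of disc60, disc52, disc44, disc36, sample may be knocked a few centimetres aside while the robot is not near it.
Once in a run the grip may slacken for a moment while it holds something.
It also fails if it takes over 210 s, if anything falls off the work surface, if the arm or the gripper's body presses on something with over 40 N, if the wrist force passes 120 N, or if a joint passes its speed limit or range.

## Working session

There is one attempt and no reset: what is moved stays moved. The work goes in short steps, Python scripts to look and compute and a tool call to move; the robot and the scene stay as the last step left them, time stands still between calls to the robot, and variables do not carry over. Pictures are saved under pics/ and viewed, and the job is handed in when it is done.

Besides the shell and the picture viewer there is one more tool, called after ">>>" as name(argument=value, ...) on one line, values as JSON. drive_tool: Moves the arm, as the interface text tells. Its arguments: {"type":"object","properties":{"increments":{"type":"array"},"squeeze":{"type":"number"}},"required":["increments"]}

```bash
ls; mkdir -p pics
cat > h.py <<'E'
import numpy as np, cv2
from rig import manip
def snap(cam,fn=None):
    im,d=manip.camera(cam)
    if fn: cv2.imwrite('pics/'+fn,im)
    return im,d
def ray(cam,xy,cal=None):
    c=cal or manip.calibration(cam)
    K=np.array([[c['fx'],0,c['cx']],[0,c['fy'],c['cy']],[0,0,1]])
    p=cv2.undistortPoints(np.array([[xy]],float),K,np.array([c['k1'],0,0,0.]),)[0,0] 
    # model: r_d = r(1+k1 r^2)
    v=np.array([p[0],-p[1],-1.]); R=np.array(c['rotation'])
    return np.array(c['origin']),R@v
def atz(cam,xy,z,cal=None):
    o,v=ray(cam,xy,cal); return o+v*(z-o[2])/v[2]
def atd(cam,xy,d,cal=None):
    o,v=ray(cam,xy,cal); return o+v*d
def proj(cam,P,cal=None):
    c=cal or manip.calibration(cam)
    q=np.array(c['rotation']).T@(np.array(P,float)-np.array(c['origin'])); x=q[0]/-q[2]; y=-q[1]/-q[2]
    s=1+c['k1']*(x*x+y*y); return np.array([c['fx']*x*s+c['cx'],c['fy']*y*s+c['cy']])
def tri(obs):
    A=np.zeros((3,3));b=np.zeros(3)
    for o,v in obs:
        v=v/np.linalg.norm(v);M=np.eye(3)-np.outer(v,v);A+=M;b+=M@o
    return np.linalg.solve(A,b)
E
python3 - <<'E'
from h import *
np.set_printoptions(precision=4,suppress=True)
print(manip.sense())
for c in ['side','top','wrist']:
    snap(c,c+'0.png'); print(c,manip.calibration(c))
E
```

```text
pics
{'t': 0.0, 'joint_positions': array([-1.3726,  0.4352,  0.025 ,  1.5741, -0.0116,  1.134 , -0.0751]), 'dq': array([-0.0007,  0.0012,  0.0001,  0.0019, -0.0005, -0.0001, -0.0001]), 'joint_efforts': array([ -0.0003, -67.0468,   1.025 , -31.6214,   0.0156,   0.0125,
        -0.    ]), 'eef_pos': array([0.1851, 0.5964, 0.2305]), 'eef_rot': array([[-0.9551,  0.2964, -0.0003],
       [ 0.2964,  0.9551, -0.0016],
       [-0.0001, -0.0016, -1.    ]]), 'ft_force': array([-0.6495,  0.0603,  0.5983]), 'wrist_torque': array([-0.0363, -0.0141,  0.0023]), 'gripper_width': 0.08543425879508545}
side {'fx': 365.39223739935, 'fy': 365.39223739935, 'cx': 313.876229132044, 'cy': 196.44987257339494, 'k1': -0.015181216233486302, 'origin': array([0.0301, 0.5956, 0.5713]), 'rotation': array([[-0.737 ,  0.379 , -0.5596],
       [-0.6755, -0.3857,  0.6284],
       [ 0.0223,  0.8412,  0.5403]])}
top {'fx': 455.508809228866, 'fy': 455.508809228866, 'cx': 325.0738967199947, 'cy': 197.7472523490861, 'k1': -0.09888889632991206, 'origin': array([0.2481, 0.0222, 1.4697]), 'rotation': array([[-0.0137,  0.9785, -0.2056],
       [-0.9999, -0.0125,  0.0069],
       [ 0.0041,  0.2057,  0.9786]])}
wrist {'fx': 326.64174456391834, 'fy': 326.64174456391834, 'cx': 316.33603587188315, 'cy': 206.82900542294655, 'k1': -0.06728371614716515, 'origin': array([0.1217, 0.616 , 0.373 ]), 'rotation': array([[ 0.2969, -0.922 , -0.2486],
       [ 0.9549,  0.2869,  0.0765],
       [ 0.0008, -0.2601,  0.9656]])}
```

View pics/top0.png

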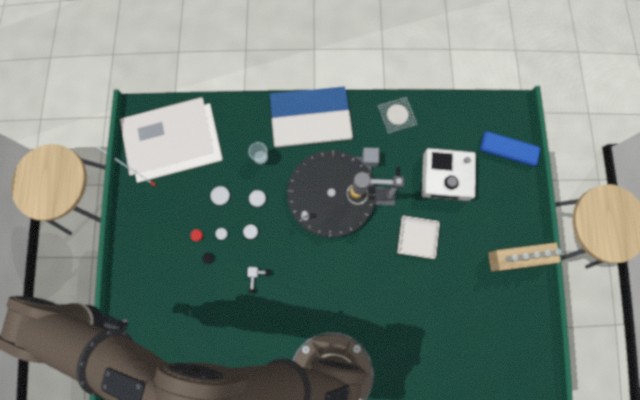

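View pics/side0.png

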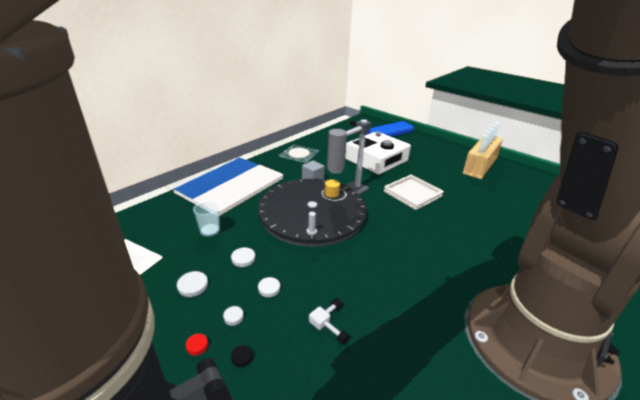

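View pics/wrist0.png

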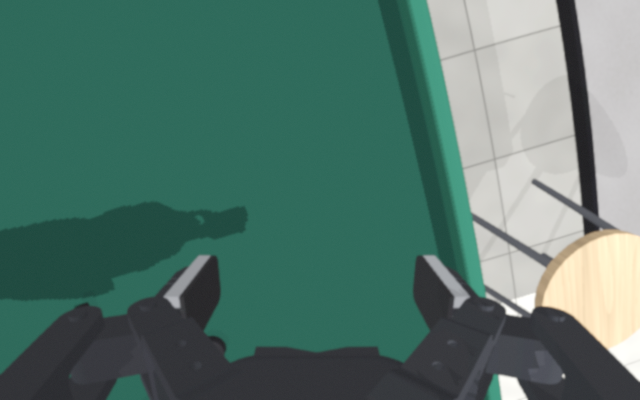

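```bash
cat > look.py <<'E'
from h import *
np.set_printoptions(precision=4,suppress=True)
import sys
Z=dict(axle=.024,mark=.024,post=.057,detector=.1,housing=.052,disc60_center=.006,disc52_center=.006,disc44_center=.006,disc36_center=.006,sample_center=.0415,tray_in=.004,start_key_top=.07,beaker_in=.004,boss_mid=.011)
names=sys.argv[1:] or list(Z)
for c in ['top','side']: manip.camera(c)
for n in names:
    R={}
    for c in ['top','side']:
        R[c]=manip.pinpoint(c,n)
        for r in R[c][:5]: print(n,c,round(r['conf'],2),np.round(r['xy'],1),atz(c,r['xy'],Z[n]))
    if R['top'] and R['side']:
        print('   TRI',tri([ray(c,R[c][0]['xy']) for c in R]))
E
python3 look.py; python3 -c "
from rig import manip;print(manip.sense()['t'])"
```

```text
axle top 0.9 [328.7 193.5] [0.5658 0.0001 0.024 ]
axle top 0.6 [451.5 178.6] [ 0.6111 -0.4063  0.024 ]
axle side 0.56 [309.9 205.1] [ 0.5756 -0.0019  0.024 ]
   TRI [0.5675 0.0021 0.0289]
mark top 0.63 [355.3 194.1] [ 0.5627 -0.0864  0.024 ]
mark side 0.82 [334.6 193.9] [ 0.5643 -0.0915  0.024 ]
   TRI [ 0.5613 -0.0865  0.0278]
post top 0.98 [301.6 215.5] [0.4888 0.0869 0.057 ]
post side 0.8 [313.7 223.7] [0.4835 0.0845 0.057 ]
   TRI [0.4865 0.0853 0.0567]
detector top 0.97 [357.1 190.9] [ 0.5562 -0.0865  0.1   ]
detector side 0.94 [336.9 171.7] [ 0.557  -0.0861  0.1   ]
   TRI [ 0.5566 -0.0863  0.1   ]
housing top 0.58 [368.6 152.1] [ 0.6961 -0.1316  0.052 ]
housing side 0.59 [313.  165.3] [ 0.6879 -0.1353  0.052 ]
   TRI [ 0.6924 -0.134   0.052 ]
disc60_center top 0.56 [218.7 193.4] [0.5748 0.3633 0.006 ]
disc60_center side 0.69 [191.6 283.4] [0.5712 0.3616 0.006 ]
   TRI [0.5739 0.3622 0.0049]
disc52_center top 0.65 [256.3 196.8] [0.5617 0.2382 0.006 ]
disc52_center side 0.2 [334.7 169.3] [ 0.6775 -0.2295  0.006 ]
   TRI [0.447  0.1651 0.2711]
disc44_center top 0.57 [247.3 230.8]
[... 794 characters left out ...]
side 0.16 [233.7 312.3] [0.4499 0.3461 0.004 ]
   TRI [ 0.4143 -0.2948  0.0063]
start_key_top top 0.62 [252.6 275.5] [0.3031 0.2364 0.07  ]
start_key_top top 0.61 [454.  178.8] [ 0.5988 -0.4008  0.07  ]
start_key_top side 0.43 [386.1 139.7] [ 0.6149 -0.4215  0.07  ]
   TRI [0.2804 0.185  0.3674]
beaker_in top 0.83 [260.9 158.6] [0.6931 0.2254 0.004 ]
beaker_in side 0.71 [205.  227.6] [0.715  0.2345 0.004 ]
   TRI [0.6986 0.2324 0.0095]
boss_mid top 0.58 [254.5 274.5] [0.3085 0.2394 0.011 ]
boss_mid side 0.71 [322.5 319.8] [0.3115 0.2462 0.011 ]
boss_mid side 0.25 [315.3 163.8] [ 0.7416 -0.2062  0.011 ]
boss_mid side 0.22 [232.1 315.9] [0.4401 0.3564 0.011 ]
   TRI [0.3113 0.2417 0.0059]
1.65
```

Run:
```python
import cv2
im=cv2.imread('pics/top0.png'); cv2.imwrite('pics/c1.png',cv2.resize(im[140:300,180:440],None,fx=3,fy=3,interpolation=2))
im=cv2.imread('pics/side0.png'); cv2.imwrite('pics/c2.png',cv2.resize(im[110:380,150:420],None,fx=2.2,fy=2.2,interpolation=2))
```

```text
(no output)
```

View pics/c1.png

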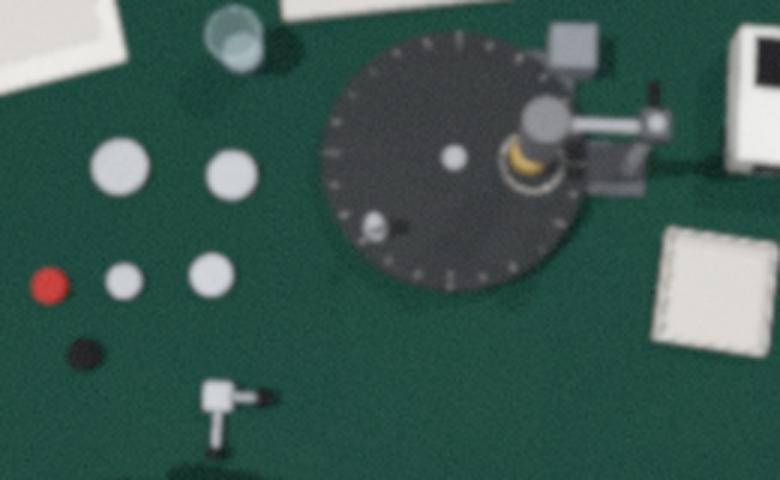

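View pics/c2.png

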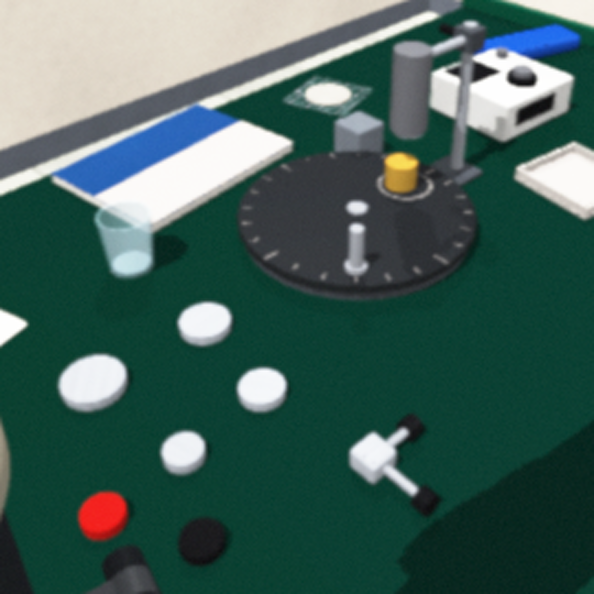

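>>> drive_tool(increments=[[[0.03,-0.05,0],[0,0,-0.05],0.5],[[0.06,-0.1,0],[0,0,-0.1],0.5],[[0.1,-0.15,0],[0,0,-0.15],0.5],[[0.13,-0.2,0],[0,0,-0.2],0.5],[[0.16,-0.25,0],[0,0,-0.25],0.5],[[0.19,-0.3,0],[0,0,-0.3],0.5],[[0.22,-0.35,0],[0,0,-0.35],0.5],[[0.25,-0.41,0],[0,0,-0.4],0.5],[[0.28,-0.46,-0.01],[0,0,-0.45],0.5],[[0.3,-0.51,-0.03],[0,0,-0.485],0.5],[[0.3,-0.512,-0.05],[0,0,-0.485],0.5],[[0.301,-0.512,-0.05],[0,0,-0.485],0.5],[[0.301,-0.512,-0.05],[0,0,-0.485],0.5],[[0.301,-0.512,-0.05],[0,0,-0.485],0.5]])

```text
t: 3.4
eef_pos: [0.4866, 0.0859, 0.1822]
eef_rot: [[-0.708, 0.706, 0.001], [0.706, 0.708, 0.001], [-0.0, 0.001, -1.0]]
ft_force: [-0.6, -0.4, -0.5]
gripper_width: 0.0426
```

```bash
cat > w.py <<'E'
from h import *
import sys
np.set_printoptions(precision=4,suppress=True)
from look0 import Z
fn=sys.argv[1]
s=manip.sense(); print(s['t'],s['eef_pos'],s['gripper_width'],s['joint_positions'])
cal=manip.calibration('wrist'); im,d=manip.camera('wrist')
cv2.imwrite('pics/'+fn+'.png',im); np.save('pics/'+fn+'.npy',d); import pickle; pickle.dump(cal,open('pics/'+fn+'.pkl','wb'))
for n in sys.argv[2:]:
    for r in manip.pinpoint('wrist',n)[:4]: 
        print(n,round(r['conf'],2),np.round(r['xy'],1),atz('wrist',r['xy'],Z[n],cal))
E
echo "Z=dict(axle=.024,mark=.024,post=.057,detector=.1,housing=.052,disc60_center=.006,disc52_center=.006,disc44_center=.006,disc36_center=.006,sample_center=.0415,tray_in=.004,start_key_top=.07,beaker_in=.004,boss_mid=.011)" > look0.py
python3 w.py w1 post axle mark disc52_center beaker_in
```

```text
3.4 [0.4866 0.0859 0.1822] 0.042576132715789104 [-0.5854  0.2782  0.3776  1.9745 -0.1291  0.9102  0.645 ]
post 0.9 [315.7 210.2] [0.4923 0.0794 0.057 ]
axle 0.76 [308.6 308.4] [ 0.5691 -0.0078  0.024 ]
disc52_center 0.97 [478.3 132.6] [0.559  0.2365 0.006 ]
beaker_in 0.71 [549.7 238.1] [0.7053 0.2265 0.004 ]
```

View pics/w1.png

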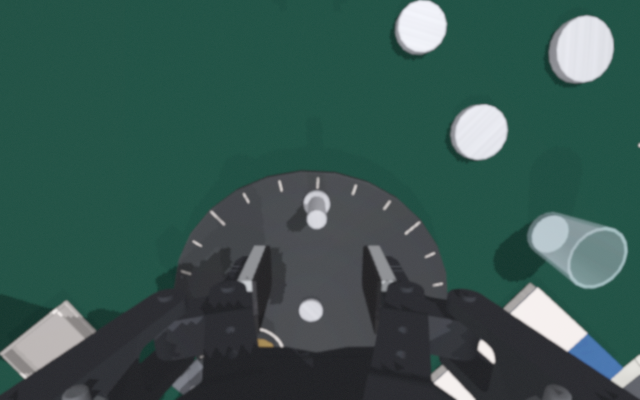

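>>> drive_tool(increments=[[[0.001,-0.003,-0.03],[0,0,0],0.5],[[0.001,-0.003,-0.06],[0,0,0],0.5],[[0.001,-0.003,-0.09],[0,0,0],0.5],[[0.001,-0.003,-0.12],[0,0,0],0.5],[[0.001,-0.003,-0.137],[0,0,0],0.5],[[0.001,-0.003,-0.137],[0,0,0],0.28],[[0.001,-0.003,-0.137],[0,0,0],0.28],[[0.001,-0.003,-0.137],[0,0,0],0.28],[[0.001,-0.003,-0.137],[0,0,0],0.28]], squeeze=30)

```text
t: 4.82
eef_pos: [0.4876, 0.0821, 0.0449]
eef_rot: [[-0.707, 0.707, 0.001], [0.707, 0.707, 0.0], [-0.001, 0.001, -1.0]]
ft_force: [0.7, 0.2, 0.2]
gripper_width: 0.0239
```

Run:
```python
from h import *
snap('side','s2.png'); s=manip.sense(); print(s['eef_pos'],s['gripper_width'])
# arc rows: relative to commanded post start; angle a from 135 to 45
for R,end in((.115,45),):
  for k in range(1,19):
    a=np.radians(135-k*5); a0=np.radians(135)
    print(k,np.round(R*(np.cos(a)-np.cos(a0)),3),np.round(R*(np.sin(a)-np.sin(a0)),3),round(-np.radians(5*k),3))
```

```text
[0.48752832 0.08209245 0.04484318] 0.024008975269260664
1 0.007 0.007 -0.087
2 0.015 0.013 -0.175
3 0.024 0.018 -0.262
4 0.033 0.023 -0.349
5 0.042 0.027 -0.436
6 0.052 0.03 -0.524
7 0.061 0.032 -0.611
8 0.071 0.033 -0.698
9 0.081 0.034 -0.785
10 0.091 0.033 -0.873
11 0.101 0.032 -0.96
12 0.111 0.03 -1.047
13 0.121 0.027 -1.134
14 0.13 0.023 -1.222
15 0.139 0.018 -1.309
16 0.147 0.013 -1.396
17 0.155 0.007 -1.484
18 0.163 -0.0 -1.571
```

View pics/s2.png

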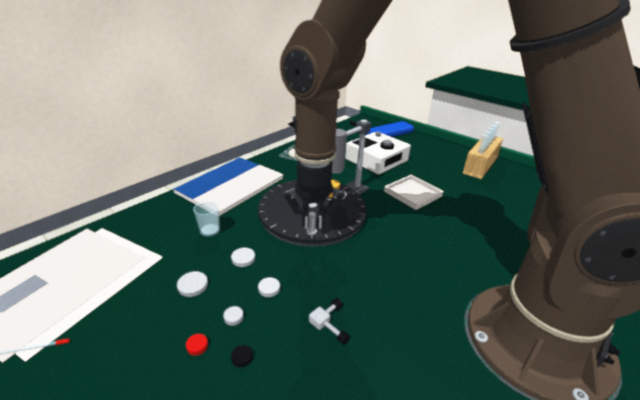

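>>> drive_tool(increments=[[[0.003,0.003,0],[0,0,-0.044],0.28],[[0.007,0.007,0],[0,0,-0.087],0.28],[[0.015,0.013,0],[0,0,-0.175],0.28],[[0.024,0.018,0],[0,0,-0.262],0.28],[[0.033,0.023,0],[0,0,-0.349],0.28],[[0.042,0.027,0],[0,0,-0.436],0.28],[[0.052,0.03,0],[0,0,-0.524],0.28],[[0.061,0.032,0],[0,0,-0.611],0.28],[[0.071,0.033,0],[0,0,-0.698],0.28],[[0.081,0.034,0],[0,0,-0.785],0.28],[[0.091,0.033,0],[0,0,-0.873],0.28],[[0.101,0.032,0],[0,0,-0.96],0.28],[[0.111,0.03,0],[0,0,-1.047],0.28],[[0.121,0.027,0],[0,0,-1.134],0.28],[[0.13,0.023,0],[0,0,-1.222],0.28],[[0.139,0.018,0],[0,0,-1.309],0.28],[[0.147,0.013,0],[0,0,-1.396],0.28],[[0.155,0.007,0],[0,0,-1.484],0.28],[[0.161,0.002,0],[0,0,-1.54],0.28],[[0.163,0,0],[0,0,-1.571],0.28]])

```text
t: 7.38
eef_pos: [0.6508, 0.0819, 0.0443]
eef_rot: [[0.709, 0.705, 0.001], [0.705, -0.709, -0.0], [0.0, 0.001, -1.0]]
ft_force: [0.1, -0.3, 0.1]
gripper_width: 0.024
```

>>> drive_tool(increments=[[[0,0,0],[0,0,0],0.28],[[0,0,0],[0,0,0],0.45],[[0,0,0],[0,0,0],0.45],[[0,0,0.04],[0,0,0],0.45],[[0,0,0.08],[0,0,0],0.45],[[0,0,0.12],[0,0,0],0.45],[[-0.05,0.05,0.17],[0,0,0],0.45],[[-0.1,0.08,0.2],[0,0,0.15],0.6],[[-0.15,0.1,0.2],[0,0,0.3],0.8],[[-0.2,0.1,0.2],[0,0,0.45],1],[[-0.25,0.1,0.2],[0,0,0.6],1],[[-0.25,0.1,0.2],[0,0,0.785],1]])

```text
t: 8.88
eef_pos: [0.3959, 0.1826, 0.2441]
eef_rot: [[-0.009, 1.0, -0.003], [1.0, 0.009, 0.003], [0.003, -0.003, -1.0]]
ft_force: [1.1, 0.7, 0.1]
gripper_width: 0.0853
```

```bash
python3 look.py axle mark post sample_center; python3 w.py w2 sample_center mark axle;python3 - <<'E'
from h import *
snap('side','s3.png');snap('top','t3.png')
im=cv2.imread('pics/t3.png'); cv2.imwrite('pics/c1.png',cv2.resize(im[140:300,180:440],None,fx=3,fy=3,interpolation=2))
E
```

```text
axle top 0.65 [331.1 193.3] [ 0.5664 -0.0077  0.024 ]
axle side 0.72 [313.2 207.3] [ 0.5622 -0.0005  0.024 ]
axle side 0.46 [208.3 226.7] [0.6882 0.2396 0.024 ]
   TRI [ 0.5681 -0.0076  0.0175]
mark top 0.63 [328.3 216. ] [0.4917 0.0025 0.024 ]
mark side 0.92 [333.8 221.5] [0.4826 0.0098 0.024 ]
mark side 0.28 [312.  207.6] [0.5635 0.0028 0.024 ]
   TRI [0.4915 0.0014 0.0155]
post top 0.74 [305.2 163.8] [0.6575 0.0748 0.057 ]
sample_center top 0.72 [333.1 215.6] [ 0.4899 -0.0125  0.0415]
sample_center side 0.73 [337. 210.] [ 0.4937 -0.0148  0.0415]
sample_center side 0.28 [193.  280.6] [0.5417 0.3704 0.0415]
   TRI [ 0.4903 -0.0119  0.0443]
9.375 [0.4005 0.1817 0.2442] 0.08536460072251348 [-1.2883  0.1204  0.8404  2.0252 -0.1031  1.0385 -0.4023]
sample_center 0.63 [389.  334.6] [ 0.4895 -0.0097  0.0415]
mark 0.67 [382.8 322.2] [ 0.4848 -0.0037  0.024 ]
```

View pics/c1.png

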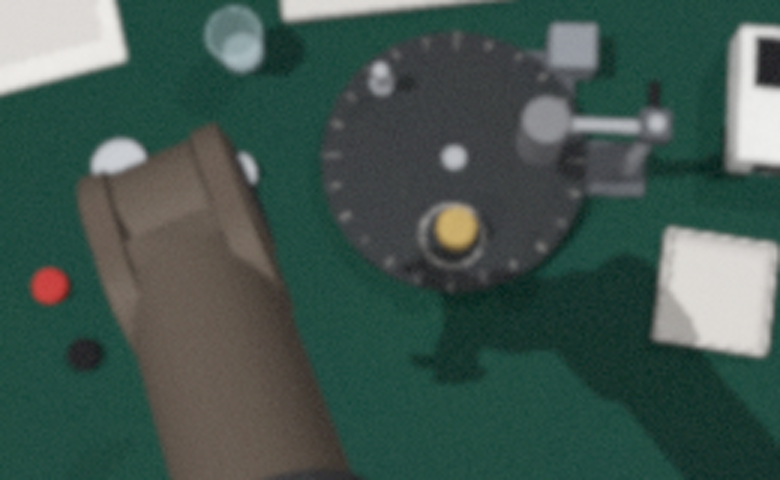

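View pics/w2.png

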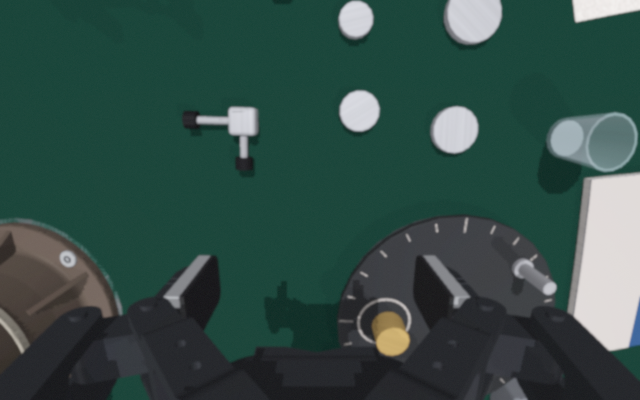

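>>> drive_tool(increments=[[[0.01,-0.03,0],[0,0,0],1],[[0.03,-0.07,0],[0,0,0],1],[[0.05,-0.11,-0.02],[0,0,0],1],[[0.07,-0.15,-0.04],[0,0,0],1],[[0.09,-0.19,-0.08],[0,0,0],1],[[0.09,-0.194,-0.1],[0,0,0],1],[[0.09,-0.194,-0.1],[0,0,0],1],[[0.09,-0.194,-0.1],[0,0,0],1]])

```text
t: 10.68
eef_pos: [0.4906, -0.0114, 0.145]
eef_rot: [[0.0, 1.0, 0.001], [1.0, -0.0, 0.0], [0.0, 0.001, -1.0]]
ft_force: [0.4, 0.4, 0.0]
gripper_width: 0.0853
```

```bash
python3 w.py w3 sample_center mark
```

```text
10.675 [ 0.4906 -0.0114  0.145 ] 0.08525524986381271 [-0.7202  0.4016  0.8466  2.0485 -0.3977  0.8585  0.3527]
sample_center 0.92 [317.2 200.4] [ 0.4907 -0.0064  0.0415]
```

View pics/w3.png

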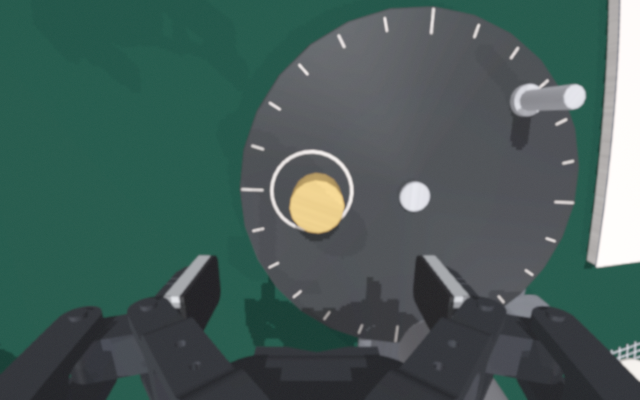

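>>> drive_tool(increments=[[[0,0.002,-0.03],[0,0,0],1],[[0,0.002,-0.06],[0,0,0],1],[[0,0.002,-0.09],[0,0,0],1],[[0,0.002,-0.105],[0,0,0],1],[[0,0.002,-0.115],[0,0,0],1],[[0,0.002,-0.115],[0,0,0],0.3],[[0,0.002,-0.115],[0,0,0],0.3],[[0,0.002,-0.115],[0,0,0],0.3],[[0,0.002,-0.115],[0,0,0],0.3],[[0,0.002,-0.115],[0,0,0],0.3],[[0,0.002,-0.115],[0,0,0],0.3]], squeeze=50)

```text
t: 12.2
eef_pos: [0.4908, -0.01, 0.0303]
eef_rot: [[0.001, 1.0, 0.002], [1.0, -0.001, 0.001], [0.001, 0.002, -1.0]]
ft_force: [-1.1, 1.1, 7.0]
gripper_width: 0.0385
```

Run:
```python
from h import *
import pickle
im=cv2.imread('pics/w3.png'); cal=pickle.load(open('pics/w3.pkl','rb'))
g=cv2.cvtColor(im,cv2.COLOR_BGR2HSV)
m=((g[...,2]>135)&(g[...,1]<60)).astype(np.uint8)
m[:140]=0;m[245:]=0;m[:,:265]=0;m[:,360:]=0
ys,xs=np.nonzero(m); P=np.array([atz('wrist',(x,y),.024,cal)[:2] for x,y in zip(xs,ys)])
# circle fit robust
from scipy.optimize import least_squares
f=lambda p:np.hypot(P[:,0]-p[0],P[:,1]-p[1])-p[2]
r=least_squares(f,[.483,0,.033],loss='soft_l1',f_scale=.001); print(len(xs),r.x,np.median(abs(r.fun)))
d=np.load('pics/w3.npy')
for xy in [(400,100),(414,196),(317,207),(100,100),(574,97)]:
    print(xy,atd('wrist',xy,d[xy[1],xy[0]],cal))
def hub(x0,x1,y0,y1):
    m2=np.zeros_like(m);m2[y0:y1,x0:x1]=(g[y0:y1,x0:x1,2]>150);ys,xs=np.nonzero(m2);return xs.mean(),ys.mean()
h=hub(390,440,175,220);print('hub',h,atz('wrist',h,.024,cal))
```

```text
998 [ 0.4859343  -0.00324884  0.03299865] 0.0010127244694681861
(400, 100) [0.55519117 0.06952617 0.02363713]
(414, 196) [ 0.57054747 -0.00638496  0.02676459]
(317, 207) [ 0.49048929 -0.00717998  0.05852721]
(100, 100) [ 0.30160793  0.07367799 -0.00116058]
(574, 97) [0.65487524 0.07086489 0.07889211]
hub (np.float64(414.53645116918847), np.float64(196.1430536451169)) [ 0.571868   -0.00714666  0.024     ]
```

>>> drive_tool(increments=[[[0,0,0.03],[0,0,0],0.3],[[-0.01,0,0.07],[0,0,0],0.3],[[-0.03,0,0.1],[0,0,0],0.3],[[-0.05,-0.03,0.1],[0,0,0],0.3],[[-0.06,-0.07,0.1],[0,0,0],0.3],[[-0.07,-0.11,0.1],[0,0,0],0.3],[[-0.076,-0.15,0.1],[0,0,0],0.3],[[-0.076,-0.19,0.1],[0,0,0],0.3],[[-0.076,-0.23,0.1],[0,0,0],0.3],[[-0.076,-0.26,0.1],[0,0,0],0.3],[[-0.076,-0.28,0.09],[0,0,0],0.3],[[-0.076,-0.286,0.06],[0,0,0],0.3],[[-0.076,-0.286,0.06],[0,0,0],0.3]])

```text
t: 13.82
eef_pos: [0.4128, -0.2957, 0.0883]
eef_rot: [[0.002, 1.0, -0.003], [1.0, -0.002, 0.001], [0.001, -0.003, -1.0]]
ft_force: [0.0, 0.1, -1.4]
gripper_width: 0.0392
```

```bash
python3 w.py w4 sample_center tray_in
python3 - <<'E'
from h import *
snap('side','s4.png');im,_=snap('top','t4.png')
cv2.imwrite('pics/c4.png',np.hstack([cv2.imread('pics/w4.png')[:, :],cv2.resize(cv2.imread('pics/s4.png'),None,fx=1,fy=1)])[:, ::2][::2])
print(manip.sense()['gripper_width'])
E
```

```text
13.825 [ 0.4128 -0.2957  0.0883] 0.039182831652261045 [-0.0305  0.5144  0.7585  2.0572 -0.5089  0.7659  1.0405]
sample_center 0.64 [314.1 272.3] [ 0.4105 -0.3237  0.0415]
tray_in 0.66 [332.5 200.3] [ 0.4235 -0.2858  0.004 ]
0.038376088293128205
```

View pics/w4.png

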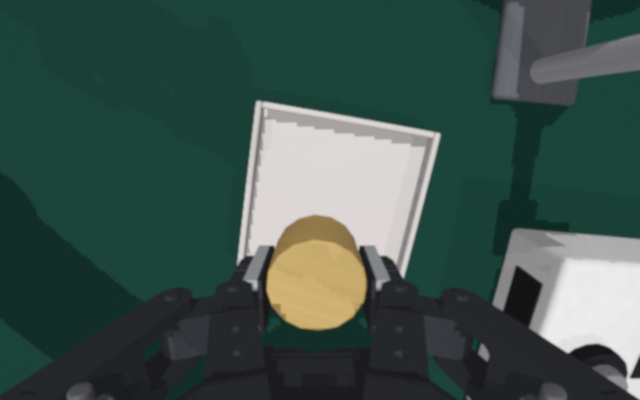

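View pics/s4.png

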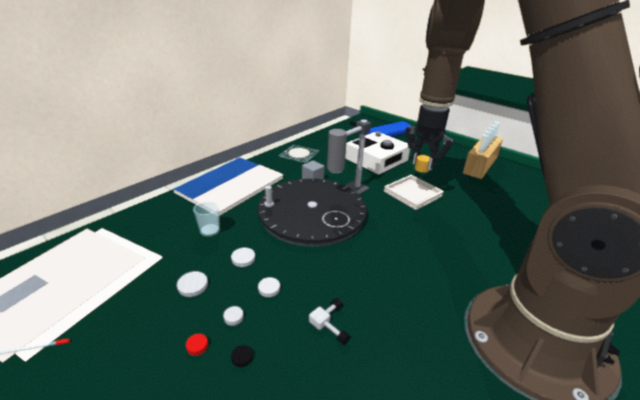

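Run:
```python
from h import *
import pickle
cal=pickle.load(open('pics/w4.pkl','rb'))
a=atz('wrist',(257,100),.018,cal);b=atz('wrist',(440,133),.018,cal)
print(a,b,np.linalg.norm(a-b))
u=(b-a)/np.linalg.norm(b-a); n=np.array([u[1],-u[0],0]); print((a+b)/2+n*.06)
```

```text
[ 0.37502743 -0.21765855  0.018     ] [ 0.49165085 -0.23795909  0.018     ] 0.11837707822888154
[ 0.42304971 -0.28691997  0.018     ]
```

>>> drive_tool(increments=[[[0.005,0.004,-0.02],[0,0,0],0.3],[[0.005,0.004,-0.045],[0,0,0],0.3],[[0.005,0.004,-0.065],[0,0,0],0.3],[[0.005,0.004,-0.073],[0,0,0],0.3],[[0.005,0.004,-0.078],[0,0,0],0.3],[[0.005,0.004,-0.078],[0,0,0],0.3],[[0.005,0.004,-0.078],[0,0,0],0.6],[[0.005,0.004,-0.078],[0,0,0],0.65],[[0.005,0.004,-0.078],[0,0,0],0.65],[[0.005,0.004,-0.05],[0,0,0],0.65],[[0.005,0.004,-0.01],[0,0,0],0.65],[[0.005,0.004,0.04],[0,0,0],0.65],[[-0.02,0.05,0.08],[0,0,0],1],[[-0.04,0.1,0.1],[0,0,0],1],[[-0.06,0.15,0.12],[0,0,0],1],[[-0.06,0.2,0.12],[0,0,0],1],[[-0.06,0.25,0.12],[0,0,0],1],[[-0.06,0.25,0.12],[0,0,0],1]])

```text
t: 16.32
eef_pos: [0.354, -0.0428, 0.2095]
eef_rot: [[-0.006, 1.0, 0.001], [1.0, 0.006, 0.002], [0.002, 0.001, -1.0]]
ft_force: [0.2, -0.7, 1.0]
gripper_width: 0.0856
```

```bash
python3 look.py tray_in sample_center mark axle disc60_center disc52_center disc44_center disc36_center
python3 - <<'E'
from h import *
snap('side','s5.png');im,_=snap('top','t5.png')
cv2.imwrite('pics/c5.png',cv2.resize(im[140:300,180:460],None,fx=2.8,fy=2.8,interpolation=2))
E
```

```text
tray_in top 0.67 [419.9 237.8] [ 0.4192 -0.2942  0.004 ]
tray_in top 0.26 [327.7 216.9] [0.4922 0.0042 0.004 ]
tray_in top 0.21 [367.9 154. ] [ 0.7046 -0.1342  0.004 ]
tray_in side 0.82 [415.  194.2] [ 0.4137 -0.2816  0.004 ]
   TRI [ 0.4202 -0.2963 -0.0055]
sample_center top 0.43 [421.2 238.3] [ 0.4132 -0.2902  0.0415]
sample_center side 0.65 [193.5 283. ] [0.5355 0.3732 0.0415]
sample_center side 0.53 [415.9 185. ] [ 0.4114 -0.2698  0.0415]
sample_center side 0.16 [244.2 256. ] [0.5262 0.2564 0.0415]
   TRI [0.4773 0.0488 0.0834]
mark top 0.88 [328.9 217.1] [0.4881 0.0006 0.024 ]
mark side 0.8 [334.8 220.2] [0.4843 0.0038 0.024 ]
mark side 0.57 [413.9 194.5] [ 0.4016 -0.247   0.024 ]
   TRI [0.488  0.0002 0.0204]
axle side 0.82 [311.3 206.1] [ 0.5697 -0.0011  0.024 ]
disc60_center top 0.72 [219.3 195.1] [0.569  0.3611 0.006 ]
disc60_center side 0.77 [196.1 284.4] [0.5621 0.3568 0.006 ]
   TRI [0.5666 0.3584 0.0048]
disc52_center top 0.76 [256.9 195.6] [0.5657 0.2363 0.006 ]
disc52_center side 0.56 [242.2 253.4] [0.5696 0.2313 0.006 ]
   TRI [0.5643 0.2352 0.0119]
disc44_center top 0.71 [251.8 229.4] [0.4538 0.2511 0.006 ]
disc44_center side 0.53 [268.7 286.5] [0.4498 0.257  0.006 ]
   TRI [ 0.455   0.2524 -0.0014]
disc36_center top 0.65 [198.2 232.8] [0.4444 0.4264 0.006 ]
disc36_center top 0.54 [222.4 233.6] [0.441  0.3468 0.006 ]
disc36_center top 0.53 [209.6 255. ] [0.372  0.3864 0.006 ]
disc36_center side 0.83 [194.6 346.6] [0.4374 0.439  0.006 ]
disc36_center side 0.7 [235.  314.1] [0.4432 0.3479 0.006 ]
disc36_center side 0.59 [242.2 358.4] [0.3599 0.3963 0.006 ]
   TRI [ 0.4482  0.4329 -0.0114]
```

View pics/c5.png

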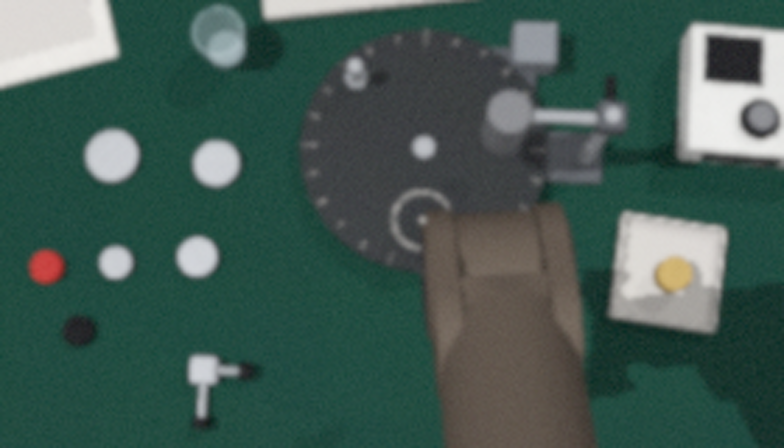

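View pics/s5.png

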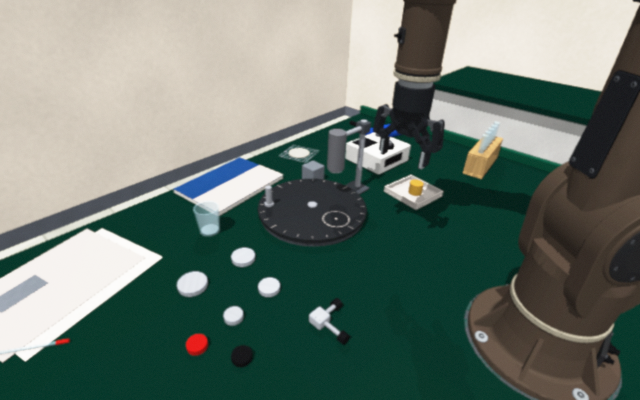

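Run:
```python
from h import *
import pickle
np.set_printoptions(precision=4,suppress=True)
pos={'w1':[.4866,.0859,.1822],'w3':[.4906,-.0114,.145],'w4':[.4128,-.2957,.0883],'w2':[.4005,.1817,.2442]}
Y={'w1':[.706,.708,0],'w3':[1,0,0],'w4':[1,0,0],'w2':[1,.009,0]}
for f in pos:
    cal=pickle.load(open(f'pics/{f}.pkl','rb')); d=np.load(f'pics/{f}.npy')
    # all pts within gripper zone
    pts=[]
    for y in range(230,330,1):
        for x in range(150,480,2):
            if d[y,x]>0 and d[y,x]<.25:
                p=atd(0,(x,y),d[y,x],cal)-pos[f]; pts.append([p[2],p@np.array(Y[f]),x,y])
    pts=np.array(pts); 
    if f=='w4': pts=pts[abs(pts[:,1])>.0205]
    i=np.argsort(pts[:,0])[:400:60]; print(f); print(pts[i])
cal=pickle.load(open('pics/w4.pkl','rb')); print(atz(0,(316,280),.1173,cal))
```

```text
w1
[[  0.0007   0.0212 362.     267.    ]
 [  0.0055  -0.0275 256.     245.    ]
 [  0.008    0.021  364.     266.    ]
 [  0.0095   0.0321 390.     257.    ]
 [  0.011    0.021  364.     292.    ]
 [  0.0126  -0.0325 242.     259.    ]
 [  0.0139   0.0223 370.     252.    ]]
w3
[[ -0.0876  -0.0009 316.     231.    ]
 [ -0.0337   0.0658 422.     326.    ]
 [  0.0143   0.0422 414.     290.    ]
 [  0.0158   0.0419 416.     273.    ]
 [  0.0173   0.0449 426.     256.    ]
 [  0.0184   0.0422 418.     282.    ]
 [  0.0194   0.0434 424.     258.    ]]
w4
[[ -0.0908  -0.1013 186.     241.    ]
 [ -0.0899  -0.1189 162.     232.    ]
 [ -0.0897  -0.0758 218.     240.    ]
 [ -0.0896  -0.1203 162.     246.    ]
 [ -0.0895   0.1209 476.     233.    ]
 [ -0.0894  -0.0981 190.     247.    ]
 [ -0.0893   0.0742 416.     232.    ]]
w2
[[  0.0121  -0.0437 220.     286.    ]
 [  0.0147  -0.0431 220.     291.    ]
 [  0.0162  -0.0452 210.     255.    ]
 [  0.0177  -0.0436 216.     286.    ]
 [  0.0187   0.0419 416.     299.    ]
 [  0.0197  -0.0537 188.     267.    ]
 [  0.0208  -0.0433 214.     285.    ]]
[ 0.412  -0.2896  0.1173]
```

>>> drive_tool(increments=[[[0.01,0.04,0.02],[0,0,0],1],[[0.02,0.08,0.04],[0,0,0],1],[[0.04,0.12,0.06],[0,0,0],1],[[0.06,0.16,0.06],[0,0,0],1],[[0.08,0.2,0.06],[0,0,0],1],[[0.1,0.24,0.06],[0,0,0],1],[[0.12,0.28,0.06],[0,0,0],1],[[0.146,0.303,0.06],[0,0,0],1],[[0.146,0.303,0.06],[0,0,0],1],[[0.146,0.303,0.06],[0,0,0],1]])

```text
t: 18.58
eef_pos: [0.4999, 0.2561, 0.269]
eef_rot: [[0.002, 1.0, -0.001], [1.0, -0.002, -0.001], [-0.001, -0.001, -1.0]]
ft_force: [-0.2, 0.1, 0.6]
gripper_width: 0.0853
```

```bash
cat > discs.py <<'E'
from h import *
import sys,pickle
np.set_printoptions(precision=4,suppress=True)
def discs(fn):
    im=cv2.imread(f'pics/{fn}.png'); cal=pickle.load(open(f'pics/{fn}.pkl','rb'))
    hsv=cv2.cvtColor(im,cv2.COLOR_BGR2HSV)
    m=((hsv[...,2]>165)&(hsv[...,1]<40)).astype(np.uint8)
    cs,_=cv2.findContours(m,cv2.RETR_EXTERNAL,cv2.CHAIN_APPROX_NONE)
    for c in cs:
        if cv2.contourArea(c)<300: continue
        P=np.array([atz(0,p[0],.012,cal)[:2] for p in c]).astype(np.float32)
        (x,y),(a,b),_=cv2.fitEllipse(P); (cx,cy),r=cv2.minEnclosingCircle(P)
        if 0.025<a<.075 and b/a<1.25: print(np.round(c.mean(0)[0]),'fit',np.array([x,y]),'d',a*1e3,b*1e3)
if __name__=='__main__': discs(sys.argv[1])
E
python3 w.py w5 disc60_center disc52_center disc44_center disc36_center; python3 discs.py w5
```

```text
18.575 [0.4999 0.2561 0.269 ] 0.08531181819908708 [-1.0498  0.3334  0.65    1.7128 -0.2161  1.1694 -0.3429]
disc60_center 0.71 [375.8  79. ] [0.5695 0.3686 0.006 ]
disc52_center 0.94 [364. 190.] [0.5597 0.2351 0.006 ]
disc44_center 0.83 [277. 172.] [0.4501 0.2584 0.006 ]
disc44_center 0.63 [377.   82.9] [0.5711 0.3643 0.006 ]
disc44_center 0.47 [268.9  94.1] [0.4433 0.3517 0.006 ]
disc36_center 0.88 [262.9  17.5] [0.439  0.4361 0.006 ]
disc36_center 0.85 [268.8  92.3] [0.4432 0.3538 0.006 ]
disc36_center 0.73 [199.6  61.1] [0.3629 0.3902 0.006 ]
[363. 189.] fit [0.5581 0.2374] d 49.61872845888138 50.413578748703
[275. 173.] fit [0.4483 0.2576] d 42.06196591258049 42.40803420543671
[268.  94.] fit [0.4425 0.3518] d 33.56220945715904 34.1048426926136
[376.  85.] fit [0.5689 0.3604] d 57.75764584541321 58.32361802458763
```

View pics/w5.png

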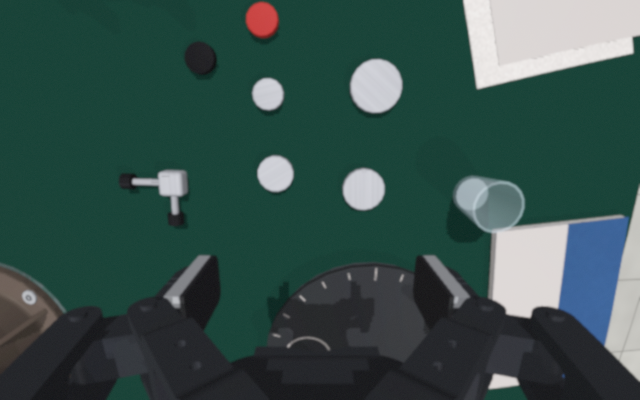

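>>> drive_tool(increments=[[[0.02,0.03,-0.02],[0,0,0],1],[[0.04,0.06,-0.06],[0,0,0],1],[[0.06,0.09,-0.1],[0,0,0],1],[[0.069,0.1,-0.14],[0,0,0],1],[[0.069,0.1,-0.18],[0,0,0],1],[[0.069,0.1,-0.22],[0,0,0],1],[[0.069,0.1,-0.25],[0,0,0],1],[[0.069,0.1,-0.265],[0,0,0],1],[[0.069,0.1,-0.2735],[0,0,0],1],[[0.069,0.1,-0.2735],[0,0,0],1],[[0.069,0.1,-0.2735],[0,0,0],0.5],[[0.069,0.1,-0.2735],[0,0,0],0.5],[[0.069,0.1,-0.2735],[0,0,0],0.5],[[0.069,0.1,-0.2735],[0,0,0],0.5],[[0.069,0.1,-0.2735],[0,0,0],0.5]], squeeze=50)

```text
t: 20.7
eef_pos: [0.5698, 0.3574, -0.0026]
eef_rot: [[0.001, 1.0, 0.001], [1.0, -0.001, 0.001], [0.001, 0.001, -1.0]]
ft_force: [-1.7, -1.3, 7.5]
gripper_width: 0.0581
```

```bash
python3 w.py w6
```

```text
20.7 [ 0.5698  0.3574 -0.0026] 0.05813804406974904 [-0.9318  0.7987  0.4702  1.677  -0.4797  0.781  -0.2388]
```

View pics/w6.png

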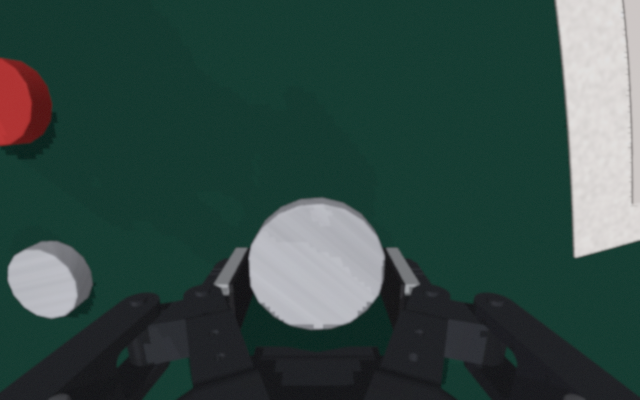

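```bash
python3 discs.py w6
```

```text
[ 42. 283.] fit [0.4429 0.3522] d 33.58658775687218 33.85118022561073
[316. 267.] fit [0.5688 0.3612] d 56.97179585695267 57.05610662698746
```

>>> drive_tool(increments=[[[0,0,0.03],[0,0,0],0.5],[[0,0,0.08],[0,0,0],0.5],[[0,-0.02,0.12],[0,0,0],0.5],[[0,-0.05,0.14],[0,0,0],0.5],[[-0.02,-0.1,0.16],[0,0,0],0.5],[[-0.04,-0.15,0.16],[0,0,0],0.5],[[-0.06,-0.2,0.16],[0,0,0],0.5],[[-0.08,-0.25,0.16],[0,0,0],0.5],[[-0.09,-0.3,0.16],[0,0,0],0.5],[[-0.09,-0.3,0.16],[0,0,0],0.5],[[-0.09,-0.3,0.16],[0,0,0],0.5]])

```text
t: 22.12
eef_pos: [0.4796, 0.0574, 0.1563]
eef_rot: [[0.001, 1.0, 0.001], [1.0, -0.001, 0.001], [0.001, 0.001, -1.0]]
ft_force: [1.1, 0.4, -1.2]
gripper_width: 0.0576
```

```bash
python3 w.py w7 mark axle
cat > ring.py <<'E'
from h import *
import sys,pickle
from scipy.optimize import least_squares
np.set_printoptions(precision=4,suppress=True)
fn,cam=sys.argv[1],sys.argv[2]; cx,cy=float(sys.argv[3]),float(sys.argv[4])
im=cv2.imread(f'pics/{fn}.png'); cal=pickle.load(open(f'pics/{fn}.pkl','rb')) if cam=='wrist' else manip.calibration(cam)
hsv=cv2.cvtColor(im,cv2.COLOR_BGR2HSV); m=(hsv[...,2]>(120 if cam!='wrist' else 120))&(hsv[...,1]<60)
ys,xs=np.nonzero(m); P=np.array([atz(cam,(x,y),.024,cal)[:2] for x,y in zip(xs,ys) if abs(x-cx)<70 and abs(y-cy)<70])
c=np.array([float(v) for v in sys.argv[5:7]])
for k in range(4):
    r=np.hypot(*(P-c).T); Q=P[abs(r-.033)<(.008,.005,.004,.003)[k]]
    s=least_squares(lambda p:np.hypot(Q[:,0]-p[0],Q[:,1]-p[1])-.033,c,loss='soft_l1',f_scale=.001); c=s.x
print('ring',cam,c,len(Q),np.median(abs(s.fun)))
E
python3 - <<'E'
from h import *
snap('top','t7.png');snap('side','s7.png')
E
python3 ring.py t7 top 330 218 .486 0; python3 ring.py s7 side 335 220 .486 0
```

```text
22.125 [0.4796 0.0574 0.1563] 0.05763213411873234 [-0.736   0.3242  0.6476  2.0446 -0.2597  0.8508  0.0577]
axle 0.98 [416.7 264.9] [ 0.5716 -0.0061  0.024 ]
ring top [ 0.4853 -0.0055] 9 0.0004795034785368482
ring side [ 0.4877 -0.0032] 31 0.0011131295611291059
```

View pics/w7.png

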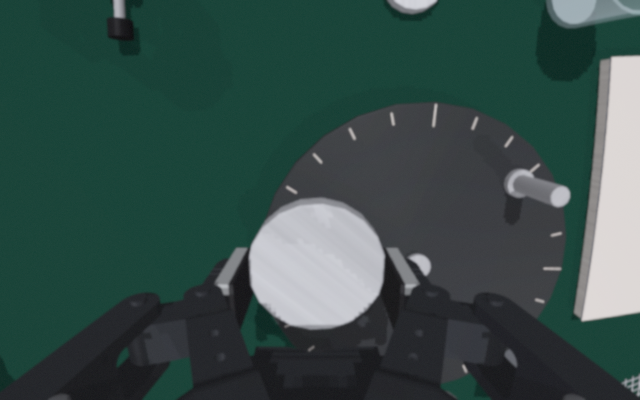

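```bash
python3 ring.py w3 wrist 312 190 .486 0;python3 ring.py w2 wrist 384 322 .486 0; for f in 4 5 7; do python3 ring.py t$f top 330 218 .486 0; python3 ring.py s$f side 335 220 .486 0;done
python3 - <<'E'
import cv2
im=cv2.imread('pics/t4.png'); a=cv2.resize(im[190:245,300:360],None,fx=8,fy=8,interpolation=2)
cv2.imwrite('pics/c7.png',a)
E
```

```text
ring wrist [ 0.4859 -0.0033] 1091 0.001101556925716049
ring wrist [ 0.4858 -0.0031] 265 0.001090894877192966
ring top [ 0.485  -0.0037] 51 0.0008888891566721235
ring side [ 0.4877 -0.0032] 41 0.001152134988986718
ring top [ 0.485  -0.0041] 39 0.0011897620942339232
ring side [ 0.4877 -0.0032] 40 0.001159973416924212
ring top [ 0.4853 -0.0055] 9 0.0004795034785368482
ring side [ 0.4877 -0.0032] 31 0.0011131295611291059
```

View pics/c7.png

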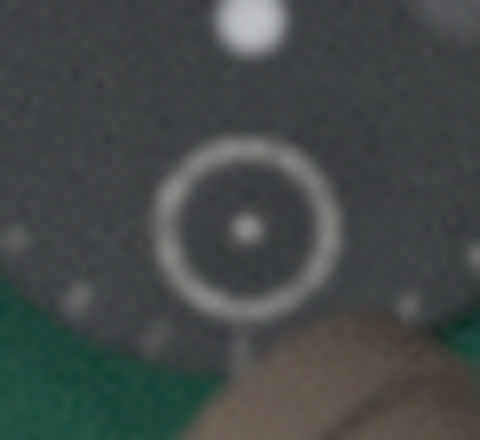

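>>> drive_tool(increments=[[[0.003,-0.03,0],[0,0,0],0.5],[[0.007,-0.06,-0.02],[0,0,0],0.5],[[0.007,-0.0645,-0.06],[0,0,0],0.5],[[0.007,-0.0645,-0.1],[0,0,0],0.5],[[0.007,-0.0645,-0.125],[0,0,0],0.5],[[0.007,-0.0645,-0.13],[0,0,0],0.5],[[0.007,-0.0645,-0.13],[0,0,0],0.5],[[0.007,-0.0645,-0.13],[0,0,0],0.5]])

```text
t: 23.38
eef_pos: [0.4871, -0.0074, 0.0268]
eef_rot: [[0.001, 1.0, 0.002], [1.0, -0.001, 0.0], [0.0, 0.002, -1.0]]
ft_force: [0.1, -0.8, -1.5]
gripper_width: 0.0576
```

```bash
python3 w.py w8
```

```text
23.375 [ 0.4871 -0.0074  0.0268] 0.05755140327953259 [-0.4597  0.542   0.4959  2.1415 -0.478   0.5634  0.3859]
```

View pics/w8.png

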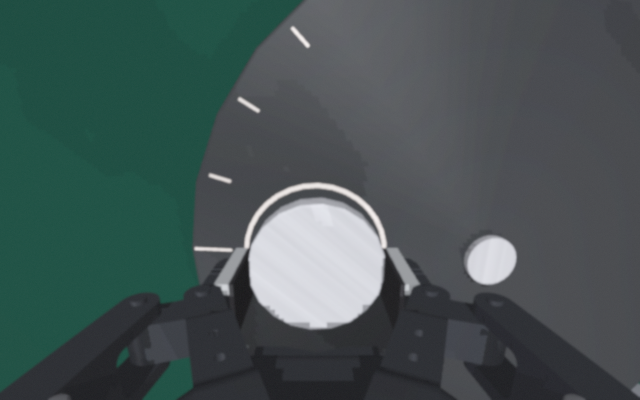

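>>> drive_tool(increments=[[[0,0,-0.003],[0,0,0],0.5],[[0,0,-0.0045],[0,0,0],0.5],[[0,0,-0.0045],[0,0,0],0.5],[[0,0,-0.0045],[0,0,0],0.72],[[0,0,-0.0045],[0,0,0],0.85],[[0,0,-0.0045],[0,0,0],0.9],[[0,0,-0.0045],[0,0,0],0.9],[[0,0,0.03],[0,0,0],0.9],[[0,0,0.08],[0,0,0],0.9],[[0,0.01,0.12],[0,0,0],1],[[0.01,0.03,0.16],[0,0,0],1],[[0.03,0.07,0.2],[0,0,0],1],[[0.05,0.11,0.21],[0,0,0],1],[[0.06,0.14,0.21],[0,0,0],1],[[0.06,0.15,0.21],[0,0,0],1],[[0.06,0.15,0.21],[0,0,0],1]])

```text
t: 25.42
eef_pos: [0.5456, 0.1422, 0.2354]
eef_rot: [[0.001, 1.0, -0.001], [1.0, -0.001, -0.001], [-0.001, -0.001, -1.0]]
ft_force: [0.1, -1.1, 0.8]
gripper_width: 0.0854
```

```bash
python3 w.py w9 disc60_center disc52_center; python3 discs.py w9
python3 - <<'E'
from h import *
import pickle
im,_=snap('top','t9.png');snap('side','s9.png')
cal=pickle.load(open('pics/w9.pkl','rb')); print(proj(0,[.487,-.0035,.036],cal))
E
```

```text
25.425 [0.5456 0.1422 0.2354] 0.0853779677412685 [-0.8419  0.3736  0.6756  1.758  -0.2582  1.1016 -0.0825]
disc60_center 0.97 [267.1 301.1] [ 0.4814 -0.0172  0.006 ]
disc52_center 0.66 [332.4  92.8] [0.5625 0.2364 0.006 ]
[263. 291.] fit [ 0.4827 -0.0089] d 60.9826035797596 69.07860934734344
[329.  92.] fit [0.5584 0.2366] d 49.90590736269951 50.211068242788315
[225.  73.] fit [0.4486 0.2566] d 42.19243302941322 42.509403079748154
[267.66721417 304.39399108]
```

View pics/w9.png

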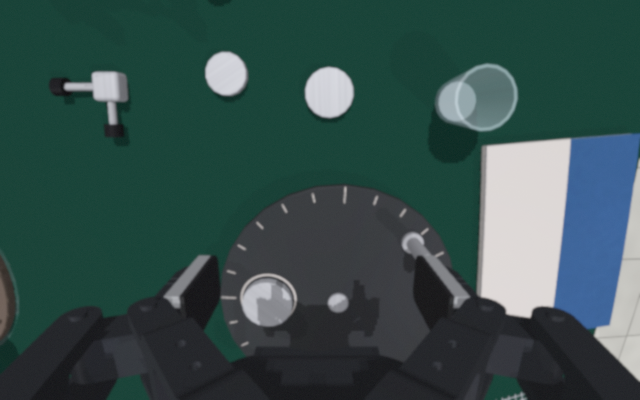

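View pics/s9.png

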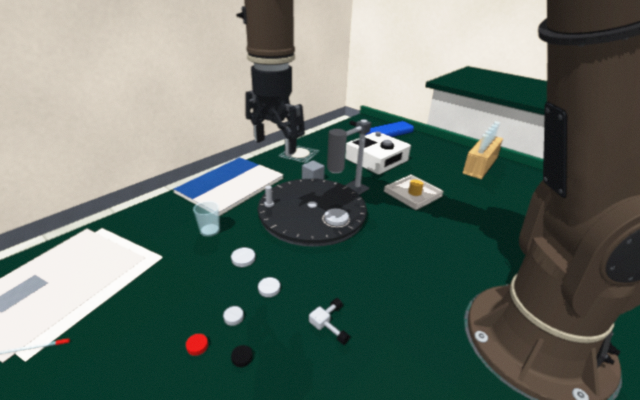

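>>> drive_tool(increments=[[[0.007,0.04,-0.02],[0,0,0],1],[[0.0135,0.08,-0.06],[0,0,0],1],[[0.0135,0.0945,-0.1],[0,0,0],1],[[0.0135,0.0945,-0.15],[0,0,0],1],[[0.0135,0.0945,-0.2],[0,0,0],1],[[0.0135,0.0945,-0.225],[0,0,0],1],[[0.0135,0.0945,-0.234],[0,0,0],1],[[0.0135,0.0945,-0.238],[0,0,0],1],[[0.0135,0.0945,-0.238],[0,0,0],1],[[0.0135,0.0945,-0.238],[0,0,0],0.4],[[0.0135,0.0945,-0.238],[0,0,0],0.4],[[0.0135,0.0945,-0.238],[0,0,0],0.4],[[0.0135,0.0945,-0.238],[0,0,0],0.4],[[0.0135,0.0945,-0.238],[0,0,0],0.4],[[0.0135,0.0945,-0.238],[0,0,0],0.4]])

```text
t: 27.55
eef_pos: [0.56, 0.2372, -0.001]
eef_rot: [[0.001, 1.0, 0.001], [1.0, -0.001, 0.001], [0.001, 0.001, -1.0]]
ft_force: [-2.6, -0.4, 10.5]
gripper_width: 0.05
```

```bash
python3 w.py w10; python3 discs.py w10
```

```text
27.55 [ 0.56    0.2372 -0.001 ] 0.04999307995183723 [-0.8066  0.7232  0.4774  1.8513 -0.5007  0.6873 -0.0379]
[601. 277.] fit [0.6926 0.2331] d 39.5178385078907 39.852324873209
[316. 272.] fit [0.5592 0.2376] d 49.60480332374573 51.60864815115929
[ 64. 229.] fit [0.4487 0.2573] d 42.2867052257061 43.25622692704201
```

View pics/w10.png

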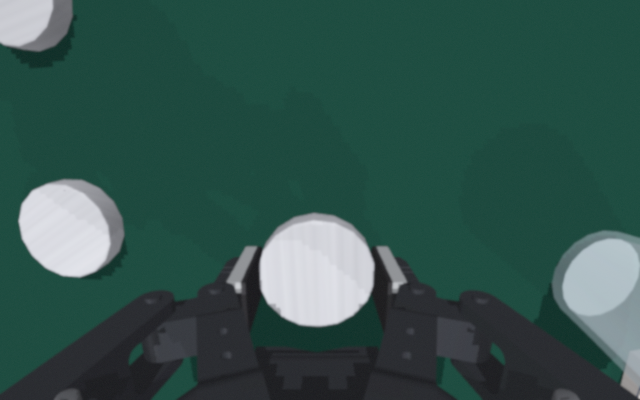

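>>> drive_tool(increments=[[[0,0,0.03],[0,0,0],0.4],[[0,0,0.08],[0,0,0],0.4],[[0,-0.02,0.12],[0,0,0],0.4],[[-0.02,-0.06,0.13],[0,0,0],0.4],[[-0.04,-0.11,0.13],[0,0,0],0.4],[[-0.06,-0.16,0.13],[0,0,0],0.4],[[-0.07,-0.2,0.13],[0,0,0],0.4],[[-0.073,-0.235,0.11],[0,0,0],0.4],[[-0.073,-0.241,0.07],[0,0,0],0.4],[[-0.073,-0.241,0.045],[0,0,0],0.4],[[-0.073,-0.241,0.041],[0,0,0],0.4],[[-0.073,-0.241,0.041],[0,0,0],0.4],[[-0.073,-0.241,0.041],[0,0,0],0.4]])

```text
t: 29.22
eef_pos: [0.4875, -0.0038, 0.0398]
eef_rot: [[0.001, 1.0, 0.002], [1.0, -0.001, 0.0], [0.0, 0.002, -1.0]]
ft_force: [-0.0, 0.4, -1.0]
gripper_width: 0.0494
```

```bash
python3 w.py w11
```

```text
29.225 [ 0.4875 -0.0038  0.0398] 0.04943168661862541 [-0.4878  0.5215  0.523   2.1339 -0.4613  0.5941  0.3655]
```

View pics/w11.png

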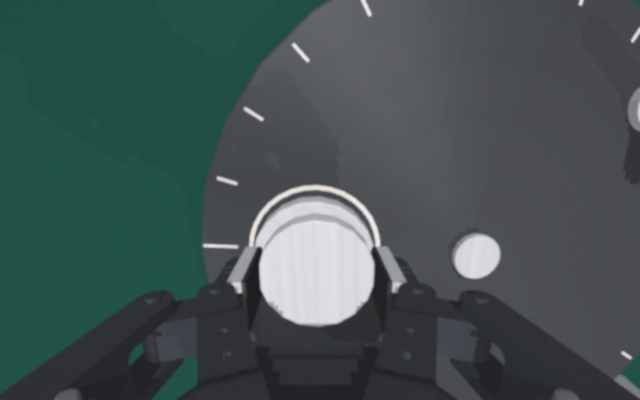

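>>> drive_tool(increments=[[[-0.0005,0,-0.003],[0,0,0],0.4],[[-0.0005,0,-0.0045],[0,0,0],0.4],[[-0.0005,0,-0.0045],[0,0,0],0.4],[[-0.0005,0,-0.0045],[0,0,0],0.62],[[-0.0005,0,-0.0045],[0,0,0],0.75],[[-0.0005,0,-0.0045],[0,0,0],0.8],[[-0.0005,0,-0.0045],[0,0,0],0.8],[[0,0,0.03],[0,0,0],0.8],[[0,0,0.08],[0,0,0],0.9],[[0,0.01,0.12],[0,0,0],1],[[-0.01,0.04,0.16],[0,0,0],1],[[-0.02,0.08,0.18],[0,0,0],1],[[-0.03,0.12,0.19],[0,0,0],1],[[-0.03,0.15,0.19],[0,0,0],1],[[-0.03,0.15,0.19],[0,0,0],1],[[-0.03,0.15,0.19],[0,0,0],1]])

```text
t: 31.28
eef_pos: [0.4566, 0.1452, 0.2287]
eef_rot: [[0.002, 1.0, -0.0], [1.0, -0.002, -0.001], [-0.001, -0.0, -1.0]]
ft_force: [0.6, -0.3, 0.2]
gripper_width: 0.0856
```

```bash
python3 w.py w12 disc60_center disc52_center disc44_center disc36_center; python3 discs.py w12
```

```text
31.275 [0.4566 0.1452 0.2287] 0.08564618511237317 [-0.9833  0.2168  0.6839  1.9598 -0.1598  1.0188 -0.2282]
disc52_center 0.74 [342.4 313.9] [ 0.489  -0.0287  0.006 ]
disc44_center 0.95 [308.3  70.2] [0.4479 0.2618 0.006 ]
[308.  74.] fit [0.4481 0.2568] d 42.28099808096886 42.337194085121155
```

View pics/w12.png

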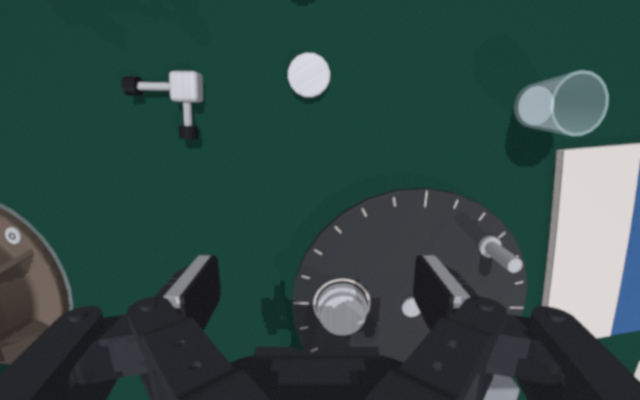

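>>> drive_tool(increments=[[[-0.004,0.04,-0.02],[0,0,0],1],[[-0.0075,0.08,-0.06],[0,0,0],1],[[-0.0075,0.11,-0.1],[0,0,0],1],[[-0.0075,0.112,-0.15],[0,0,0],1],[[-0.0075,0.112,-0.19],[0,0,0],1],[[-0.0075,0.112,-0.215],[0,0,0],1],[[-0.0075,0.112,-0.224],[0,0,0],1],[[-0.0075,0.112,-0.227],[0,0,0],1],[[-0.0075,0.112,-0.227],[0,0,0],1],[[-0.0075,0.112,-0.227],[0,0,0],0.3],[[-0.0075,0.112,-0.227],[0,0,0],0.3],[[-0.0075,0.112,-0.227],[0,0,0],0.3],[[-0.0075,0.112,-0.227],[0,0,0],0.3],[[-0.0075,0.112,-0.227],[0,0,0],0.3],[[-0.0075,0.112,-0.227],[0,0,0],0.3]])

```text
t: 33.4
eef_pos: [0.4495, 0.2582, 0.0027]
eef_rot: [[0.001, 1.0, 0.001], [1.0, -0.001, 0.001], [0.001, 0.001, -1.0]]
ft_force: [-2.4, -1.2, 9.7]
gripper_width: 0.0411
```

```bash
python3 w.py w13; python3 discs.py w13
```

```text
33.4 [0.4495 0.2582 0.0027] 0.04114896421932612 [-0.9346  0.611   0.4309  2.0744 -0.4766  0.5507 -0.1614]
[316. 271.] fit [0.4485 0.2575] d 41.7194664478302 43.56687888503075
[298.  45.] fit [0.4419 0.351 ] d 34.050825983285904 34.67196226119995
```

View pics/w13.png

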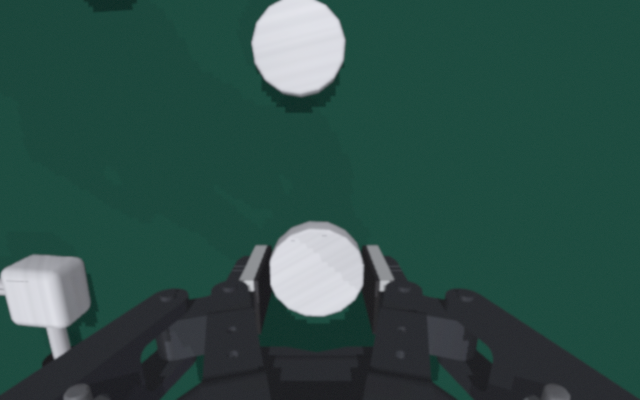

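>>> drive_tool(increments=[[[0,0,0.03],[0,0,0],0.3],[[0,0,0.08],[0,0,0],0.3],[[0,-0.03,0.12],[0,0,0],0.3],[[0.01,-0.07,0.13],[0,0,0],0.3],[[0.02,-0.12,0.13],[0,0,0],0.3],[[0.03,-0.17,0.13],[0,0,0],0.3],[[0.0375,-0.22,0.13],[0,0,0],0.3],[[0.0375,-0.255,0.12],[0,0,0],0.3],[[0.0375,-0.261,0.085],[0,0,0],0.3],[[0.0375,-0.261,0.06],[0,0,0],0.3],[[0.0375,-0.261,0.0535],[0,0,0],0.3],[[0.0375,-0.261,0.0535],[0,0,0],0.3],[[0.0375,-0.261,0.0535],[0,0,0],0.3]])

```text
t: 35.08
eef_pos: [0.4874, -0.0028, 0.0562]
eef_rot: [[0.001, 1.0, 0.002], [1.0, -0.001, 0.0], [0.0, 0.002, -1.0]]
ft_force: [0.1, 0.6, -0.6]
gripper_width: 0.0412
```

```bash
python3 w.py w14
```

```text
35.075 [ 0.4874 -0.0028  0.0562] 0.041201743843756536 [-0.5026  0.4917  0.5369  2.1235 -0.4238  0.6286  0.3295]
```

View pics/w14.png

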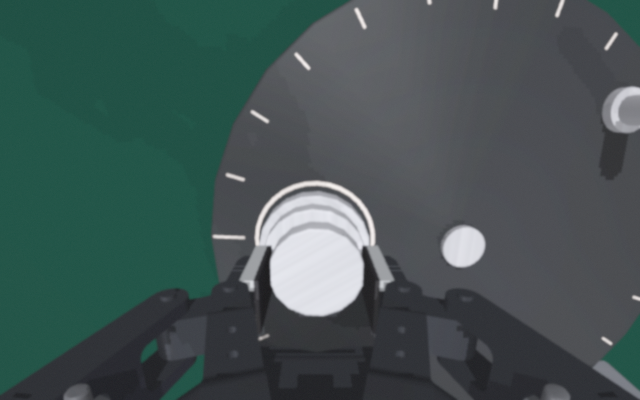

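>>> drive_tool(increments=[[[0,0,-0.003],[0,0,0],0.3],[[0,0,-0.0053],[0,0,0],0.3],[[0,0,-0.0053],[0,0,0],0.3],[[0,0,-0.0053],[0,0,0],0.52],[[0,0,-0.0053],[0,0,0],0.65],[[0,0,-0.0053],[0,0,0],0.7],[[0,0,-0.0053],[0,0,0],0.7],[[0,0,0.03],[0,0,0],0.7],[[0,0,0.08],[0,0,0],0.8],[[0,0.01,0.12],[0,0,0],1],[[-0.01,0.05,0.16],[0,0,0],1],[[-0.02,0.1,0.18],[0,0,0],1],[[-0.03,0.15,0.18],[0,0,0],1],[[-0.04,0.2,0.18],[0,0,0],1],[[-0.04,0.24,0.18],[0,0,0],1],[[-0.04,0.25,0.18],[0,0,0],1],[[-0.04,0.25,0.18],[0,0,0],1],[[-0.04,0.25,0.18],[0,0,0],1]])

```text
t: 37.38
eef_pos: [0.447, 0.2452, 0.2353]
eef_rot: [[0.003, 1.0, -0.0], [1.0, -0.003, -0.001], [-0.001, -0.0, -1.0]]
ft_force: [0.2, -0.5, 0.8]
gripper_width: 0.0853
```

```bash
python3 w.py w15 disc36_center; python3 discs.py w15
python3 - <<'E'
from h import *
im,_=snap('side','s15.png')
cv2.imwrite('pics/c15.png',cv2.resize(im[130:270,220:460],None,fx=3.2,fy=3.2,interpolation=2))
E
```

```text
37.375 [0.447  0.2452 0.2353] 0.08525540384781301 [-1.0931  0.2618  0.6114  1.8799 -0.1714  1.0524 -0.4156]
disc36_center 0.74 [313.7  79.4] [0.4441 0.3534 0.006 ]
disc36_center 0.6 [235.8  43.5] [0.3618 0.3908 0.006 ]
[312.  80.] fit [0.4422 0.3517] d 33.87894853949547 34.09779816865921
```

View pics/w15.png

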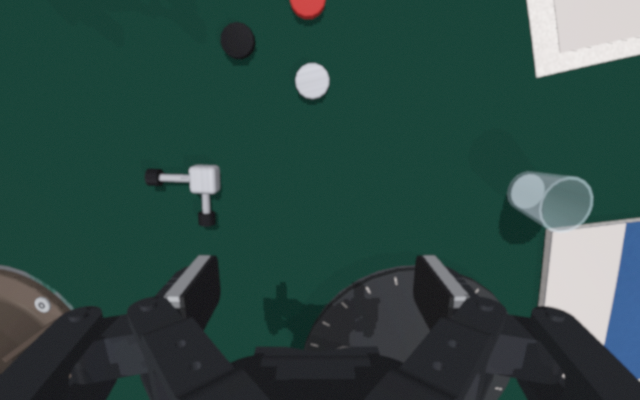

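View pics/c15.png

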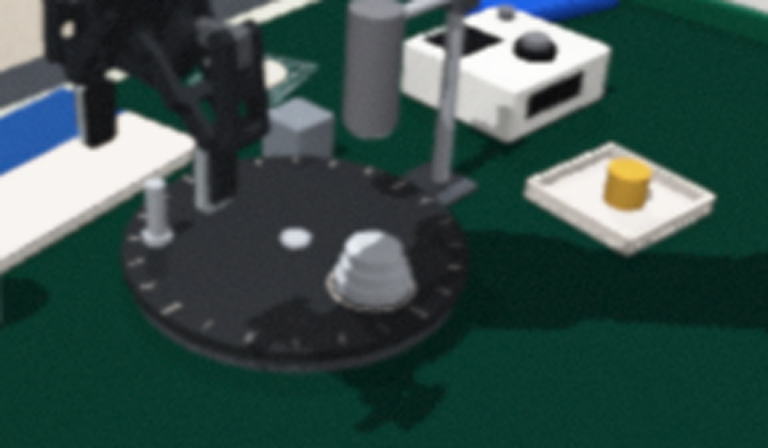

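>>> drive_tool(increments=[[[-0.002,0.04,-0.02],[0,0,0],0.75],[[-0.004,0.08,-0.06],[0,0,0],0.75],[[-0.004,0.106,-0.1],[0,0,0],0.75],[[-0.004,0.106,-0.15],[0,0,0],0.75],[[-0.004,0.106,-0.19],[0,0,0],0.75],[[-0.004,0.106,-0.22],[0,0,0],0.75],[[-0.004,0.106,-0.229],[0,0,0],0.75],[[-0.004,0.106,-0.232],[0,0,0],0.75],[[-0.004,0.106,-0.232],[0,0,0],0.75],[[-0.004,0.106,-0.232],[0,0,0],0.2],[[-0.004,0.106,-0.232],[0,0,0],0.2],[[-0.004,0.106,-0.232],[0,0,0],0.2],[[-0.004,0.106,-0.232],[0,0,0],0.2],[[-0.004,0.106,-0.232],[0,0,0],0.2],[[-0.004,0.106,-0.232],[0,0,0],0.2]])

```text
t: 39.4
eef_pos: [0.4431, 0.3534, 0.0045]
eef_rot: [[0.001, 1.0, 0.001], [1.0, -0.001, 0.001], [0.001, 0.001, -1.0]]
ft_force: [-1.0, -1.1, 9.0]
gripper_width: 0.0335
```

```bash
python3 w.py w16; python3 discs.py w16
```

```text
39.4 [0.4431 0.3534 0.0045] 0.033481484803617706 [-1.0522  0.6546  0.4088  1.9524 -0.4313  0.6187 -0.364 ]
[316. 269.] fit [0.4422 0.3533] d 34.217461943626404 39.072051644325256
```

View pics/w16.png

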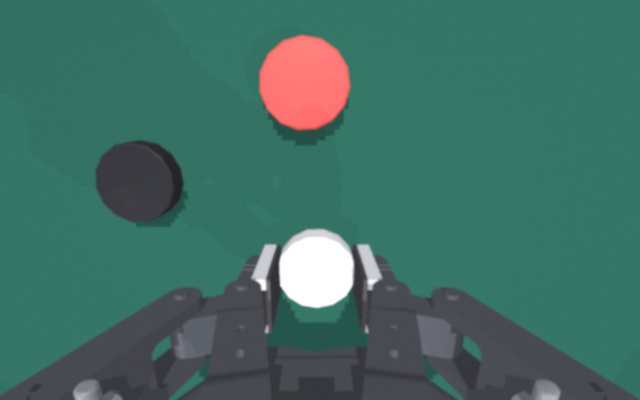

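>>> drive_tool(increments=[[[0,0,0.03],[0,0,0],0.2],[[0,0,0.08],[0,0,0],0.2],[[0,-0.03,0.12],[0,0,0],0.2],[[0.01,-0.08,0.14],[0,0,0],0.2],[[0.02,-0.13,0.14],[0,0,0],0.2],[[0.03,-0.18,0.14],[0,0,0],0.2],[[0.04,-0.23,0.14],[0,0,0],0.2],[[0.044,-0.28,0.14],[0,0,0],0.2],[[0.044,-0.32,0.14],[0,0,0],0.2],[[0.044,-0.35,0.13],[0,0,0],0.2],[[0.044,-0.3555,0.09],[0,0,0],0.2],[[0.044,-0.3555,0.07],[0,0,0],0.2],[[0.044,-0.3555,0.064],[0,0,0],0.2],[[0.044,-0.3555,0.064],[0,0,0],0.2],[[0.044,-0.3555,0.064],[0,0,0],0.2]])

```text
t: 41.32
eef_pos: [0.4874, -0.0024, 0.0682]
eef_rot: [[0.001, 1.0, 0.002], [1.0, -0.001, 0.0], [0.0, 0.002, -1.0]]
ft_force: [-0.6, -0.4, -0.7]
gripper_width: 0.033
```

```bash
python3 w.py w17
```

```text
41.325 [ 0.4874 -0.0024  0.0682] 0.03302991936543049 [-0.4971  0.4662  0.5244  2.114  -0.3811  0.6508  0.2873]
```

View pics/w17.png

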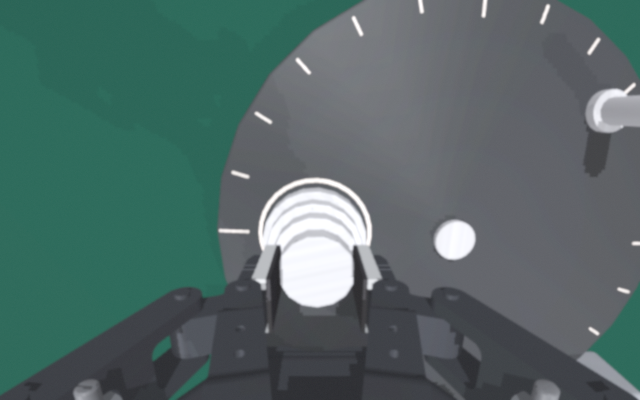

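>>> drive_tool(increments=[[[0,0,-0.002],[0,0,0],0.2],[[0,0,-0.0035],[0,0,0],0.2],[[0,0,-0.0035],[0,0,0],0.2],[[0,0,-0.0035],[0,0,0],0.42],[[0,0,-0.0035],[0,0,0],0.55],[[0,0,-0.0035],[0,0,0],0.6],[[0,0,-0.0035],[0,0,0],0.6],[[0,0,0.03],[0,0,0],0.6],[[0,0,0.08],[0,0,0],0.6],[[0,0.03,0.12],[0,0,0],0.6],[[0,0.08,0.14],[0,0,0],0.6],[[0,0.13,0.14],[0,0,0],0.6],[[0,0.16,0.14],[0,0,0],0.6],[[0,0.16,0.14],[0,0,0],0.6]])

```text
t: 43.12
eef_pos: [0.4862, 0.1603, 0.207]
eef_rot: [[-0.004, 1.0, -0.0], [1.0, 0.004, 0.0], [0.0, -0.0, -1.0]]
ft_force: [-0.4, -0.6, -0.2]
gripper_width: 0.0514
```

```bash
python3 w.py w18; python3 look.py mark sample_center post disc60_center disc52_center disc44_center disc36_center tray_in| grep -v TRI
python3 - <<'E'
from h import *
im,_=snap('side','s18.png'); jm,_=snap('top','t18.png')
a=cv2.resize(im[130:270,220:460],(780,455),interpolation=2);cv2.imwrite('pics/c18.png',a)
cv2.imwrite('pics/c18t.png',cv2.resize(jm[140:300,180:460],None,fx=2.8,fy=2.8,interpolation=2))
E
```

```text
43.125 [0.4862 0.1603 0.207 ] 0.05135753404853562 [-0.8947  0.2986  0.6041  1.9137 -0.2018  0.9895 -0.196 ]
mark top 0.86 [326.7 218.1] [0.485  0.0078 0.024 ]
mark side 0.85 [335. 220.] [0.4845 0.0028 0.024 ]
sample_center top 0.58 [421.1 236.3] [ 0.4195 -0.2902  0.0415]
sample_center side 0.6 [416.4 186.1] [ 0.4073 -0.2653  0.0415]
post top 0.66 [307.7 164.5] [0.655  0.0667 0.057 ]
post side 0.63 [267.5 194.5] [0.6556 0.0755 0.057 ]
post side 0.34 [416.3 185.1] [ 0.3992 -0.2448  0.057 ]
disc60_center top 0.41 [329.8 216.4] [ 0.4934 -0.0026  0.006 ]
disc60_center side 0.51 [337.4 214.6] [ 0.5103 -0.0399  0.006 ]
disc52_center top 0.55 [260.9 159.1] [0.6907 0.2251 0.006 ]
disc52_center side 0.64 [334.7 209.3] [ 0.5314 -0.0539  0.006 ]
disc44_center top 0.4 [331.8 216.3] [ 0.4936 -0.0091  0.006 ]
disc44_center side 0.64 [334.1 208.8] [ 0.5341 -0.0546  0.006 ]
disc44_center side 0.49 [313.8 205.9] [ 0.5832 -0.0262  0.006 ]
disc36_center top 0.66 [331.  217.7] [ 0.489  -0.0064  0.006 ]
disc36_center top 0.63 [212.4 257.1] [0.3652 0.3771 0.006 ]
disc36_center top 0.58 [198.5 238.1] [0.427  0.4247 0.006 ]
disc36_center side 0.93 [196.7 346.7] [0.4347 0.4366 0.006 ]
disc36_center side 0.83 [240.3 353.7] [0.3693 0.393  0.006 ]
disc36_center side 0.51 [337. 205.] [ 0.5402 -0.0745  0.006 ]
tray_in top 0.98 [420.2 235.1] [ 0.428  -0.2956  0.004 ]
tray_in side 0.67 [416.  194.2] [ 0.4116 -0.2837  0.004 ]
tray_in side 0.62 [322.3 317.9] [0.3182 0.2388 0.004 ]
tray_in side 0.27 [335.9 210.2] [ 0.528  -0.0552  0.004 ]
```

View pics/c18.png

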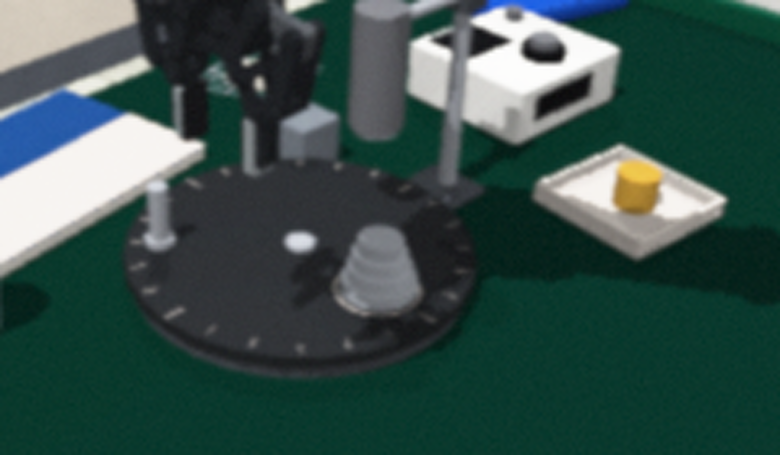

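View pics/c18t.png

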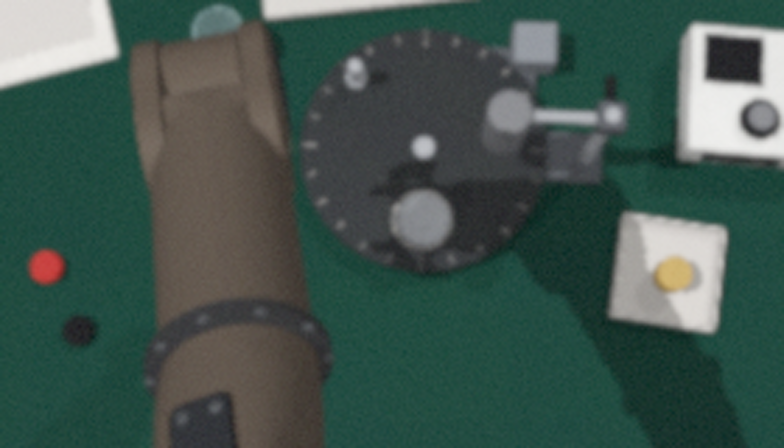

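View pics/w18.png

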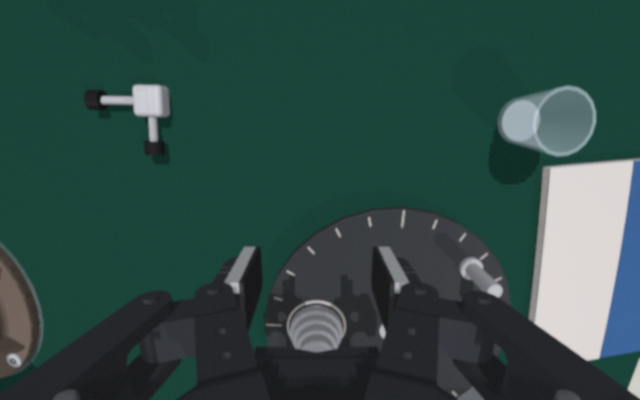

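>>> drive_tool(increments=[[[0.03,-0.015,0],[0,0,-0.13],0.55],[[0.06,-0.03,0],[0,0,-0.26],0.55],[[0.1,-0.05,0],[0,0,-0.39],0.55],[[0.13,-0.065,0],[0,0,-0.52],0.55],[[0.166,-0.083,0],[0,0,-0.65],0.55],[[0.166,-0.083,0],[0,0,-0.79],0.55],[[0.166,-0.083,-0.04],[0,0,-0.79],0.55],[[0.166,-0.083,-0.06],[0,0,-0.79],0.55],[[0.166,-0.083,-0.06],[0,0,-0.79],0.55]])

```text
t: 45.3
eef_pos: [0.6516, 0.0747, 0.1459]
eef_rot: [[0.711, 0.703, -0.003], [0.703, -0.711, -0.0], [-0.003, -0.002, -1.0]]
ft_force: [-0.3, 0.3, 0.7]
gripper_width: 0.0469
```

```bash
python3 w.py w19 post axle
```

```text
45.3 [0.6516 0.0747 0.1459] 0.046856279190008496 [-0.6541  0.6514  0.7432  1.6297 -0.4895  1.0588 -0.5569]
post 0.83 [322.4 209.6] [0.6548 0.0727 0.057 ]
axle 0.97 [315.3 317.4] [ 0.5705 -0.0029  0.024 ]
```

View pics/w19.png

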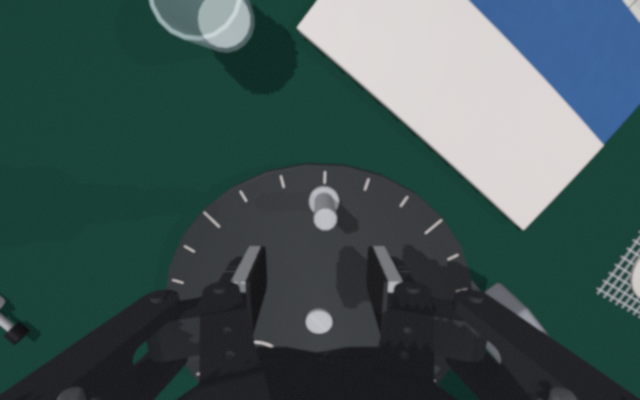

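>>> drive_tool(increments=[[[0.001,0.001,-0.03],[0,0,0],0.55],[[0.001,0.001,-0.06],[0,0,0],0.55],[[0.001,0.001,-0.09],[0,0,0],0.55],[[0.001,0.001,-0.1],[0,0,0],0.55],[[0.001,0.001,-0.1],[0,0,0],0.35],[[0.001,0.001,-0.1],[0,0,0],0.25],[[0.001,0.001,-0.1],[0,0,0],0.21],[[0.001,0.001,-0.1],[0,0,0],0.21],[[0.001,0.001,-0.1],[0,0,0],0.1],[[0.001,0.001,-0.1],[0,0,0],0.1],[[0.001,0.001,-0.1],[0,0,0],0.1]], squeeze=20)

```text
t: 46.82
eef_pos: [0.6544, 0.0753, 0.0481]
eef_rot: [[0.711, 0.703, 0.001], [0.703, -0.711, 0.0], [0.001, 0.001, -1.0]]
ft_force: [0.3, -0.3, 5.4]
gripper_width: 0.0151
```

```bash
python3 w.py w20; python3 -c "
import numpy as np
A=np.array([.571,-.0035]);
p0=np.array([.6524,.0767])
a0=np.radians(45)
for k in range(1,31):
    # smooth
    s=k/30; a=a0+np.pi/2*s
    d=.115*np.array([np.cos(a)-np.cos(a0),np.sin(a)-np.sin(a0)]); print(k,np.round(d,3),round(np.pi/2*s,3))
"
```

```text
46.825 [0.6544 0.0753 0.0481] 0.015104843997312488 [-0.6074  0.7588  0.665   1.701  -0.5798  0.8866 -0.4894]
1 [-0.004  0.004] 0.052
2 [-0.009  0.008] 0.105
3 [-0.014  0.012] 0.157
4 [-0.019  0.015] 0.209
5 [-0.024  0.018] 0.262
6 [-0.029  0.021] 0.314
7 [-0.035  0.024] 0.367
8 [-0.04   0.026] 0.419
9 [-0.046  0.028] 0.471
10 [-0.052  0.03 ] 0.524
11 [-0.057  0.031] 0.576
12 [-0.063  0.032] 0.628
13 [-0.069  0.033] 0.681
14 [-0.075  0.034] 0.733
15 [-0.081  0.034] 0.785
16 [-0.087  0.034] 0.838
17 [-0.093  0.033] 0.89
18 [-0.099  0.032] 0.942
19 [-0.105  0.031] 0.995
20 [-0.111  0.03 ] 1.047
21 [-0.117  0.028] 1.1
22 [-0.123  0.026] 1.152
23 [-0.128  0.024] 1.204
24 [-0.134  0.021] 1.257
25 [-0.139  0.018] 1.309
26 [-0.144  0.015] 1.361
27 [-0.149  0.012] 1.414
28 [-0.154  0.008] 1.466
29 [-0.158  0.004] 1.518
30 [-0.163  0.   ] 1.571
```

View pics/w20.png

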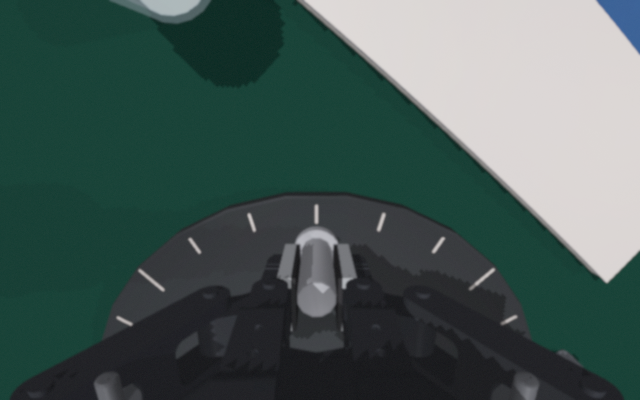

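>>> drive_tool(increments=[[[-0.002,0.002,0],[0,0,0.026],0.1],[[-0.004,0.004,0],[0,0,0.052],0.1],[[-0.009,0.008,0],[0,0,0.105],0.1],[[-0.014,0.012,0],[0,0,0.157],0.1],[[-0.019,0.015,0],[0,0,0.209],0.1],[[-0.024,0.018,0],[0,0,0.262],0.1],[[-0.029,0.021,0],[0,0,0.314],0.1],[[-0.035,0.024,0],[0,0,0.367],0.1],[[-0.04,0.026,0],[0,0,0.419],0.1],[[-0.046,0.028,0],[0,0,0.471],0.1],[[-0.052,0.03,0],[0,0,0.524],0.1],[[-0.057,0.031,0],[0,0,0.576],0.1],[[-0.063,0.032,0],[0,0,0.628],0.1],[[-0.069,0.033,0],[0,0,0.681],0.1],[[-0.075,0.034,0],[0,0,0.733],0.1],[[-0.081,0.034,0],[0,0,0.785],0.1]])

```text
t: 48.88
eef_pos: [0.5729, 0.1099, 0.048]
eef_rot: [[0.004, 1.0, 0.001], [1.0, -0.004, 0.001], [0.001, 0.001, -1.0]]
ft_force: [-0.7, 0.6, 9.0]
gripper_width: 0.0151
```

>>> drive_tool(increments=[[[-0.006,0,0],[0,0,0.052],0.1],[[-0.012,-0.001,0],[0,0,0.105],0.1],[[-0.018,-0.002,0],[0,0,0.157],0.1],[[-0.024,-0.003,0],[0,0,0.209],0.1],[[-0.03,-0.004,0],[0,0,0.262],0.1],[[-0.036,-0.006,0],[0,0,0.314],0.1],[[-0.042,-0.008,0],[0,0,0.367],0.1],[[-0.047,-0.01,0],[0,0,0.419],0.1],[[-0.053,-0.013,0],[0,0,0.471],0.1],[[-0.058,-0.016,0],[0,0,0.524],0.1],[[-0.063,-0.019,0],[0,0,0.576],0.1],[[-0.068,-0.022,0],[0,0,0.628],0.1],[[-0.073,-0.026,0],[0,0,0.681],0.1],[[-0.077,-0.03,0],[0,0,0.733],0.1],[[-0.08,-0.032,0],[0,0,0.76],0.1],[[-0.082,-0.034,0],[0,0,0.785],0.1],[[-0.082,-0.034,0],[0,0,0.785],0.1]])

```text
t: 51.0
eef_pos: [0.4897, 0.0766, 0.0479]
eef_rot: [[-0.704, 0.71, -0.001], [0.71, 0.704, 0.002], [0.002, 0.0, -1.0]]
ft_force: [-4.4, 4.7, 13.2]
gripper_width: 0.0153
```

```bash
python3 w.py w21
python3 - <<'E'
from h import *
im,_=snap('side','s21.png'); jm,_=snap('top','t21.png')
cv2.imwrite('pics/c21.png',cv2.resize(im[110:270,220:460],None,fx=3.2,fy=3.2,interpolation=2))
cv2.imwrite('pics/c21t.png',cv2.resize(jm[140:300,180:460],None,fx=2.8,fy=2.8,interpolation=2))
E
```

```text
51.0 [0.4897 0.0766 0.0479] 0.015295169276382305 [-0.4357  0.479   0.2311  2.09   -0.1932  0.5929  0.712 ]
```

View pics/c21.png

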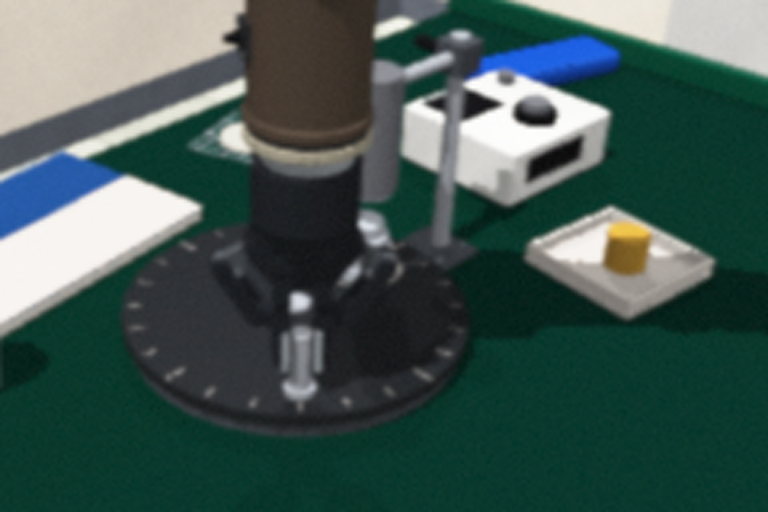

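View pics/c21t.png

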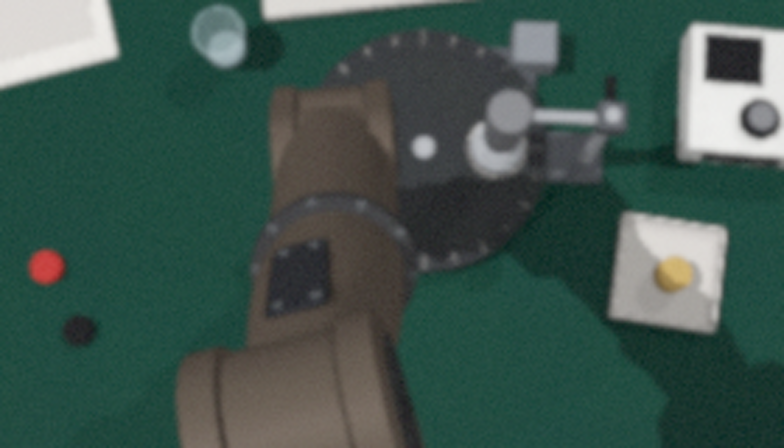

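>>> drive_tool(increments=[[[0,0,0],[0,0,0],0.19],[[0,0,0],[0,0,0],0.22],[[0,0,0],[0,0,0],0.26],[[0,0,0],[0,0,0],0.35],[[0,0,0],[0,0,0],0.45],[[0,0,0],[0,0,0],0.45],[[0,0,0.03],[0,0,0],0.45],[[0,0,0.07],[0,0,0],0.45],[[0,0,0.11],[0,0,0],0.45],[[-0.02,0,0.16],[0,0,0],0.45],[[-0.05,-0.02,0.2],[0,0,-0.1],0.3],[[-0.06,-0.05,0.22],[0,0,-0.2],0.1],[[-0.07,-0.09,0.22],[0,0,-0.3],0],[[-0.07,-0.13,0.22],[0,0,-0.4],0],[[-0.07,-0.17,0.22],[0,0,-0.5],0],[[-0.07,-0.2,0.22],[0,0,-0.6],0],[[-0.07,-0.2,0.22],[0,0,-0.7],0],[[-0.07,-0.2,0.22],[0,0,-0.785],0],[[-0.07,-0.2,0.22],[0,0,-0.785],0]])

```text
t: 53.52
eef_pos: [0.4206, -0.1246, 0.2673]
eef_rot: [[0.006, 1.0, -0.0], [1.0, -0.006, 0.0], [0.0, -0.0, -1.0]]
ft_force: [-0.6, 0.1, 0.2]
gripper_width: -0.0001
```

```bash
python3 w.py w22 start_key_top; python3 look.py mark post start_key_top sample_center;python3 - <<'E'
from h import *
im,_=snap('side','s22.png'); jm,_=snap('top','t22.png')
cv2.imwrite('pics/c22.png',cv2.resize(im[110:270,220:460],None,fx=3.2,fy=3.2,interpolation=2))
cv2.imwrite('pics/c22t.png',cv2.resize(jm[140:260,260:490],None,fx=3.4,fy=3.4,interpolation=2))
E
```

```text
53.525 [ 0.4206 -0.1246  0.2673] -0.00013182488673861564 [-0.3453  0.0802  0.5609  1.9781 -0.048   1.0961  0.2303]
start_key_top 0.6 [451.   71.5] [ 0.5542 -0.0119  0.07  ]
mark top 0.68 [351.3 193. ] [ 0.5665 -0.0734  0.024 ]
mark side 0.93 [331.6 196.3] [ 0.5622 -0.076   0.024 ]
mark side 0.23 [211.  226.3] [0.6849 0.2341 0.024 ]
   TRI [ 0.5643 -0.0747  0.0243]
post top 0.82 [302.1 214.8] [0.4911 0.0853 0.057 ]
post side 0.98 [311.  223.4] [0.4888 0.088  0.057 ]
   TRI [0.4914 0.0853 0.0542]
start_key_top top 0.48 [453.1 176.8] [ 0.6055 -0.3983  0.07  ]
start_key_top top 0.16 [355.1 191.8] [ 0.5601 -0.0825  0.07  ]
start_key_top side 0.59 [387.6 139.8] [ 0.6109 -0.4245  0.07  ]
   TRI [ 0.5987 -0.3958  0.0836]
sample_center top 0.51 [423.  236.2] [ 0.4198 -0.2963  0.0415]
sample_center side 0.54 [414.3 183. ] [ 0.4204 -0.2767  0.0415]
   TRI [ 0.425  -0.2972  0.03  ]
```

View pics/c22.png

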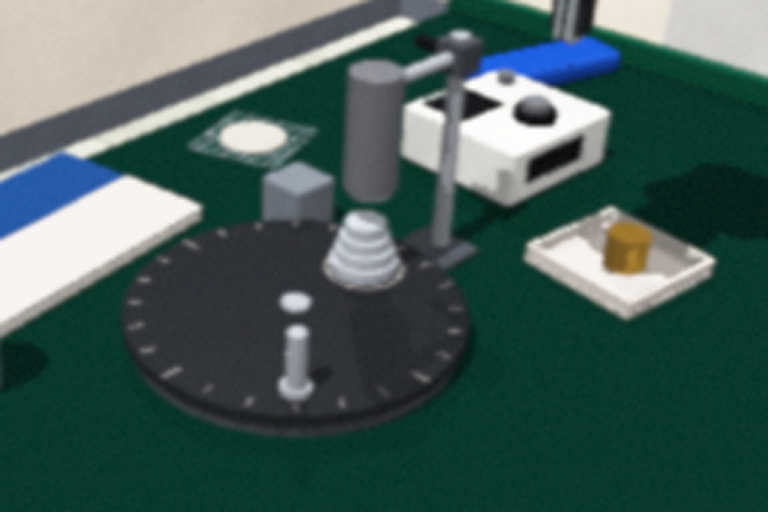

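View pics/c22t.png

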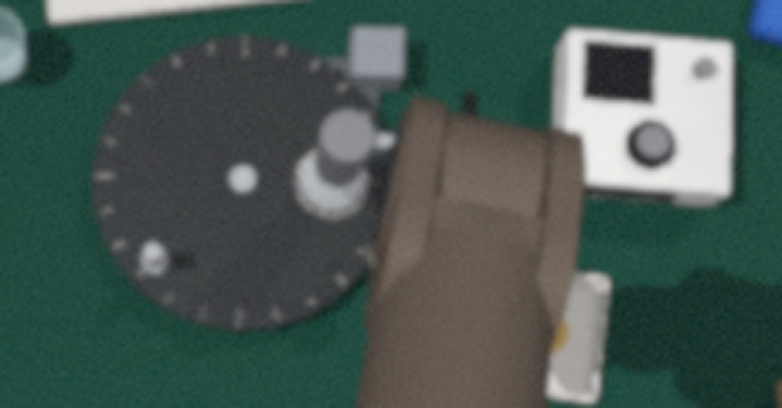

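View pics/w22.png

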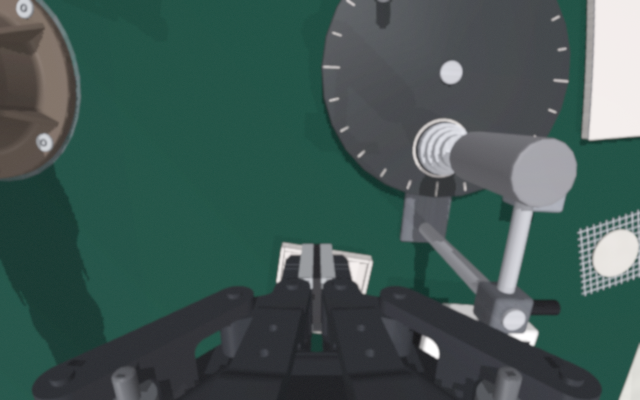

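>>> drive_tool(increments=[[[0,-0.05,0],[0,0,0],0],[[0,-0.1,0],[0,0,0],0],[[0,-0.15,0],[0,0,0],0],[[0.01,-0.2,0],[0,0,0],0],[[0.04,-0.24,0],[0,0,0],0],[[0.08,-0.27,0],[0,0,0],0],[[0.12,-0.285,-0.02],[0,0,0],0],[[0.16,-0.285,-0.05],[0,0,0],0],[[0.175,-0.285,-0.07],[0,0,0],0],[[0.175,-0.285,-0.07],[0,0,0],0],[[0.175,-0.285,-0.07],[0,0,0],0]])

```text
t: 55.6
eef_pos: [0.5945, -0.4106, 0.1987]
eef_rot: [[0.007, 1.0, 0.0], [1.0, -0.007, -0.001], [-0.001, 0.0, -1.0]]
ft_force: [0.1, 0.3, 0.4]
gripper_width: 0.0
```

```bash
python3 w.py w23 start_key_top; python3 -c "
from h import *
print(tri([ray('top',(451.8,181.8)),ray('side',(387.5,143.7))]))"
```

```text
55.6 [ 0.5945 -0.4106  0.1987] 7.970418517095833e-06 [ 0.1756  0.68    0.6382  1.3755 -0.4099  1.2179  0.84  ]
start_key_top 0.66 [310.3 179.3] [ 0.589  -0.3937  0.07  ]
[ 0.58926279 -0.39154354  0.07295841]
```

View pics/w23.png

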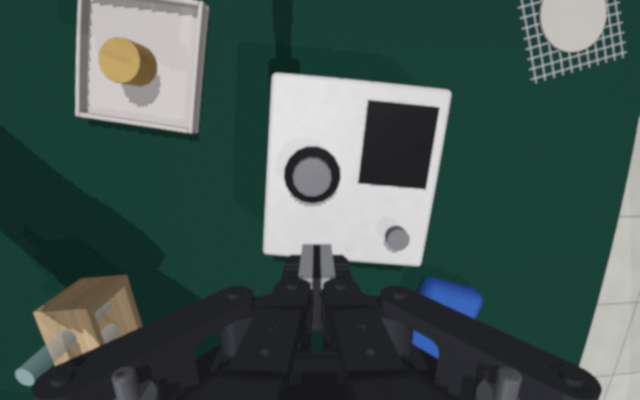

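```bash
python3 -c "
from h import *
import pickle
cal=pickle.load(open('pics/w23.pkl','rb'));d=np.load('pics/w23.npy')
for xy in [(312,176),(308,172),(318,180),(300,235),(397,238)]: print(xy,atd(0,xy,d[xy[1],xy[0]],cal))"
```

```text
(312, 176) [ 0.59068519 -0.38852002  0.0839633 ]
(308, 172) [ 0.58753456 -0.38539344  0.08328868]
(318, 180) [ 0.59544205 -0.39210645  0.08219281]
(300, 235) [ 0.57889647 -0.44616836  0.06179116]
(397, 238) [ 0.66414928 -0.44542048  0.07385309]
```

>>> drive_tool(increments=[[[-0.002,0.01,-0.03],[0,0,0],0],[[-0.0045,0.0185,-0.06],[0,0,0],0],[[-0.0045,0.0185,-0.09],[0,0,0],0],[[-0.0045,0.0185,-0.11],[0,0,0],0],[[-0.0045,0.0185,-0.115],[0,0,0],0],[[-0.0045,0.0185,-0.115],[0,0,0],0]])

```text
t: 56.45
eef_pos: [0.5911, -0.3915, 0.0833]
eef_rot: [[0.006, 1.0, 0.001], [1.0, -0.006, -0.0], [-0.0, 0.001, -1.0]]
ft_force: [-1.1, 1.3, 2.1]
gripper_width: 0.0001
```

>>> drive_tool(increments=[[[0,0.001,-0.002],[0,0,0],0],[[0,0.001,-0.004],[0,0,0],0],[[0,0.001,-0.006],[0,0,0],0],[[0,0.001,-0.007],[0,0,0],0],[[0,0.001,-0.007],[0,0,0],0]])

```text
t: 57.08
eef_pos: [0.5918, -0.3913, 0.078]
eef_rot: [[0.007, 1.0, 0.003], [1.0, -0.007, -0.002], [-0.002, 0.003, -1.0]]
ft_force: [-5.3, 1.2, 19.7]
gripper_width: 0.0001
```

>>> drive_tool(increments=[[[0,0,-0.001],[0,0,0],0],[[0,0,-0.001],[0,0,0],0],[[0,0,-0.001],[0,0,0],0]])

```text
t: 57.45
eef_pos: [0.5918, -0.3914, 0.0778]
eef_rot: [[0.007, 1.0, 0.003], [1.0, -0.007, -0.002], [-0.002, 0.003, -1.0]]
ft_force: [-7.2, 3.1, 26.3]
gripper_width: 0.0002
```

```bash
python3 w.py w24
```

```text
57.45 [ 0.5918 -0.3914  0.0778] 0.00015505649510545554 [ 0.1708  0.7663  0.5797  1.5337 -0.4749  0.9816  0.882 ]
```

View pics/w24.png

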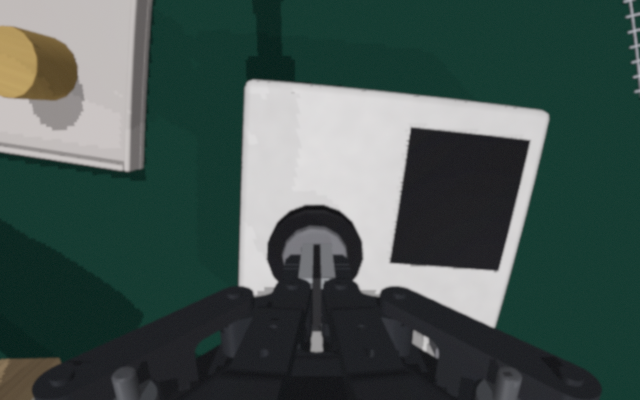

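```bash
python3 -c "
from h import *
import pickle
cal=pickle.load(open('pics/w24.pkl','rb'));d=np.load('pics/w24.npy')
for xy in [(300,240),(315,233),(335,242),(295,250),(338,250),(315,213),(275,250),(260,180)]: print(xy,atd(0,xy,d[xy[1],xy[0]],cal))"
```

```text
(300, 240) [ 0.58350715 -0.38016893  0.07696556]
(315, 233) [ 0.59053745 -0.37640976  0.07797093]
(335, 242) [ 0.59980195 -0.38100097  0.07776516]
(295, 250) [ 0.58106711 -0.38505263  0.07724775]
(338, 250) [ 0.60121754 -0.38487413  0.07811304]
(315, 213) [ 0.59060868 -0.36799033  0.07393179]
(275, 250) [ 0.57112565 -0.38662461  0.07329404]
(260, 180) [ 0.56363483 -0.35443959  0.06152553]
```

>>> drive_tool(increments=[[[0,0,0.01],[0,0,0],0],[[0,0,0.04],[0,0,0],0],[[0,0,0.09],[0,0,0],0],[[-0.02,0,0.14],[0,0,0],0],[[-0.06,0.02,0.18],[0,0,0],0],[[-0.1,0.02,0.2],[0,0,0],0],[[-0.15,0.02,0.2],[0,0,0],0],[[-0.15,0.0,0.2],[0,0,0],0],[[-0.15,0.0,0.2],[0,0,0],0]])

```text
t: 58.62
eef_pos: [0.4407, -0.3906, 0.2745]
eef_rot: [[0.008, 1.0, 0.001], [1.0, -0.008, 0.0], [0.0, 0.001, -1.0]]
ft_force: [0.5, 0.2, -0.5]
gripper_width: -0.0001
```

```bash
python3 w.py w25 sample_center
python3 - <<'E'
from h import *
im,_=snap('side','s25.png'); jm,_=snap('top','t25.png')
cv2.imwrite('pics/c25.png',cv2.resize(im[110:270,220:460],None,fx=3.2,fy=3.2,interpolation=2))
cv2.imwrite('pics/c25t.png',cv2.resize(jm[140:260,260:490],None,fx=3.4,fy=3.4,interpolation=2))
E
```

```text
58.625 [ 0.4407 -0.3906  0.2745] -8.057011688656549e-05 [ 0.128   0.3928  0.7225  1.6433 -0.2745  1.2094  0.903 ]
sample_center 0.76 [297.9  88.7] [ 0.4211 -0.2914  0.0415]
```

View pics/c25.png

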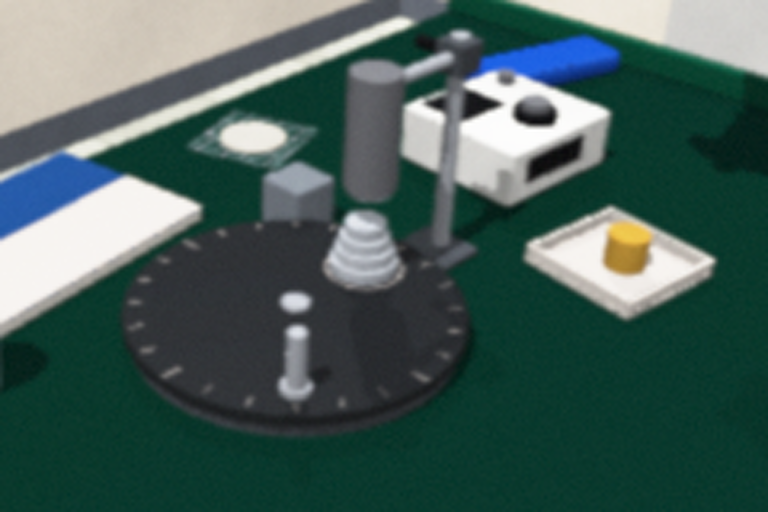

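View pics/c25t.png

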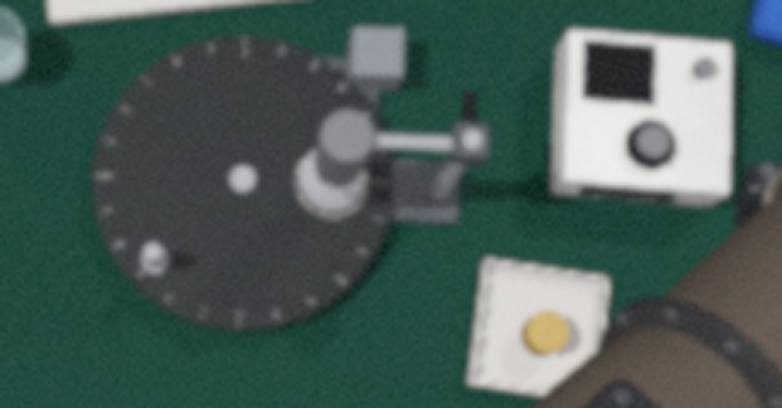

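```bash
python3 -c "
from rig import manip
print(manip.close_job())"
```

```text
the job is handed in; nothing more can be done
None
```

The job is handed in at about 59 s of the 210 s allowed. No verdict is reported back, so what follows rests on my own checks.

**What I did**
- I turned the table to the loading stop by its post, with the gripper open loosely around it.
- The brass sample now stands near the middle of the white tray.
- All four silver discs were on the bench. I stacked them on the mark in the order 60, 52, 44, 36 mm, and did not touch the red and black look-alikes.
- I turned the table back to the measuring stop holding the post.
- I pressed the start key. Its top went from about 84 mm to about 78 mm, and the force rose to 26 N, so it was fully down. I then drew the arm clear.

**Last checks**
- The final side and top pictures show the four-disc stack centred on the ring under the detector, with the post back at its starting place.
- The sample stands upright in the tray. The key looks up, but I did not measure its height after release.
- The beaker and the clamp boss were never approached closely, and the last views that showed them had them where they started.

**What disagreed or was off**
- Camera readings of the same point differed by 5 to 10 mm in places; some network readings of the mark and sample were off by more. I therefore fitted the ring and disc outlines and corrected for how each disc sat in the grip.
- Closing on the discs showed 7 to 10 N upward at the wrist, probably the fingertips brushing the bench; it had no visible effect.
- I saw no disc knocked aside and no slackening of the grip.

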